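# Scrape the griddle's grease groove and load the potato cakes

### The arm

A 6-joint arm with a two-finger parallel gripper is mounted at the origin on the work surface. World frame = base frame: x ahead of the robot, y to its left, z up, the work surface at z = 0. Lengths are in mm, angles in rad, forces in N, time in s.
With the tool pointing down it reaches from about 350 to 875 mm from the base axis. Payload 4.2 kg.
Tool frame: the origin (TCP) lies on the centre line of the jaws, within the pads' length; the fingertips stand 25 mm ahead of it and the grasp point (between the pads) lies 6 mm ahead of it; z points along the fingers, y is the direction in which the jaws open and shut (so a half turn about z gives the same grasp; the last joint's range is limited). The gripper opens to 85 mm and grips with 20 to 120 N. Pads are 22 mm wide; open, the fingers measure 114 mm over their backs; the gripper's body (76 mm by 85 mm) begins 54 mm behind the grasp point. The pads swing forward as they close: fully open they stand 13 mm farther back than shut.
Start: joints at [-1.075, 0.385, 0.008, 0, -1.194, -0.259], TCP at [146.638, -607.533, 256.312] pointing down, gripper open.
Joint ranges: [-3.14, 3.14], [-1.21, 2.06], [-1.07, 1.41], [-3.16, 2.05], [-2.99, -0.16], [-3.1, 3.1]. Speed limits (rad/s): [2.79, 2.79, 3.14, 3.14, 3.14, 3.14].

### API

Orientations are given as a unit quaternion [x, y, z, w].
In Python, from bench import arm gives the robot as it stands.
- The arm moves only by the tool drive_tool, never from a script. Its argument "plan" is a list of rows, each a list of 2 entries, a list of its own where there are three numbers: the shift along the tool's x, y, z in m, then the turn about the tool's z in degrees. A call has 1 to 12 rows; each row shifts and turns the commanded pose from where the row before left it, along the tool's axes as they then stand; what a row does not reach is not made up. A row lasts 1/8 s, in which the tool goes at most 62.5 mm and 10.7 degrees, less where a joint would pass 70% of its speed; a pose out of reach is approached as far as the arm can. A call with a gripper value outside its range is refused whole. "fingers" is the closure, from -1 (fully open) to 1 (shut), so that 0 is half open, set as the call begins (left out, the last holds). The fingers move at their own pace and stop on an object; the grip force is fixed at half the most. Time passes only in rows, so rows that do not move let the fingers close. It gives the time, the measured TCP pose, the force and the opening at its end, in the units of the state.
- arm.read_state(): the state, without advancing time (a new reading comes with each control period).
- arm.get_image(name): name is "side" or "top"; returns a dict with "image" (480x640x3 uint8, red, green, blue), "K" (3x3 intrinsics, pixels), "R" (3x3) and "t" (3): a world point X has camera coordinates R X + t. Camera axes: x right, y down, z forward; pixel columns grow to the right and rows downward; lengths in mm; the calibration is good to about 2 mm. A picture is of the moment at which its call begins. There is no depth.
- arm.job_done(): hands the job in, once; it reports no verdict.
The state is a dict: "clock": time; "joints": joint angles; "joint_vel": joint speeds; "joint_efforts": joint torques, N m; "position": TCP position; "ee_rot": TCP orientation; "contact_force": force on the tool from outside, world axes, zero at the start; "wrist_torque": the same for the moment, N m; "gripper_width": finger opening in mm.
Only numpy, scipy, OpenCV 4.12 (cv2) and the standard library are available. Lean on these libraries where they do the work, as an engineer would, in place of code of your own. Each camera call takes 0.05 s, during which the arm holds its last target.

### The job

Take the groove scraper from its stand and draw its tip along the whole grease groove of the griddle, from the far end down the left side, round the corner and along the near side to the right-hand end, keeping the tip down on or just above the groove's floor and moving slowly and steadily, about 2 cm a second; then hang the scraper back upright in its stand. After that, lay every potato cake from the tray flat on the griddle, each centred on an etched ring of its own, so that the near row of three is full and any further cakes are in the far row. Leave the egg ring and everything else where they are.

Things in the scene. Friction and masses are not known exactly. Their poses are not given: they have to be found in the camera images.
- griddle: Fixed steel griddle plate, 230 (x, away from robot) by 290 (y, to robot's left) by 20 mm; origin at the centre of its underside. An L-shaped groove runs inside its left (+y) and near (-x) edges. Six 52 mm rings are etched flush on its top (20 mm above the worktop), two rows of three, 80 mm apart: centres at x -26 mm (near row) and +54 mm (far row), y +66, -14 and -94 mm.
- stand: Fixed steel tool stand, 80 x 80 mm, 80 mm high; origin at the centre of its underside. In the middle of its top plate (8 mm thick, open below) is a square 16 mm hole in which the scraper hangs, collar resting on the plate, with its tip 18 mm above the worktop on the stand's z axis.
- scraper: Loose groove scraper, a straight stylus 133 mm tall, about 0.12 kg, at first hanging upright in the stand. Origin at its TIP, z from tip to handle. Round steel shank 7 mm in diameter with rounded tip up to z 62 mm, collar 32 mm in diameter z 62 to 68 mm, black square handle 22 x 22 mm (sides along its x and y) z 68 to 133 mm.
- tray: Fixed shallow white portion tray, 214 mm (x) by 212 mm (y), 16 mm high; origin at the centre of its underside. Floor 4 mm thick, walls 4 mm thick rising 12 mm above the floor; six compartments, three along x (66 mm each inside) and two along y (100 mm each). One compartment holds the egg ring, the others one cake each or nothing.
- egg_ring: Loose steel ring mould, 48 mm outside and 42 mm inside diameter, 22 mm high, hollow, in one of the tray's compartments; origin at the centre of its underside. Not to be moved.
- groove0 (a point): Point on the floor of the grease groove, on its centre line: far end (left side). The groove is 14 mm wide and 8 mm deep (floor 12 mm above the worktop), open at the top, closed at both ends, straight between these points; its ends lie 9 to 11 mm beyond points 0 and 7.
- groove1 (a point): Point on the floor of the grease groove, on its centre line: a third along the left leg.
- groove2 (a point): Point on the floor of the grease groove, on its centre line: two thirds along the left leg.
- groove3 (a point): Point on the floor of the grease groove, on its centre line: the corner.
- groove4 (a point): Point on the floor of the grease groove, on its centre line: a quarter along the near leg.
- groove5 (a point): Point on the floor of the grease groove, on its centre line: half along the near leg.
- groove6 (a point): Point on the floor of the grease groove, on its centre line: three quarters along the near leg.
- groove7 (a point): Point on the floor of the grease groove, on its centre line: the right-hand end of the near leg.
- cake1: Loose frozen potato cake, a rigid golden-brown disc 44 mm in diameter and 24 mm thick, 60 g, lying flat in a compartment of the tray at the start; origin at its centre (12 mm above what it lies on), z its axis. May be absent.
- cake2: Loose frozen potato cake, a rigid golden-brown disc 44 mm in diameter and 24 mm thick, 60 g, lying flat in a compartment of the tray at the start; origin at its centre (12 mm above what it lies on), z its axis. May be absent.
- cake3: Loose frozen potato cake, a rigid golden-brown disc 44 mm in diameter and 24 mm thick, 60 g, lying flat in a compartment of the tray at the start; origin at its centre (12 mm above what it lies on), z its axis. May be absent.
- cake4: Loose frozen potato cake, a rigid golden-brown disc 44 mm in diameter and 24 mm thick, 60 g, lying flat in a compartment of the tray at the start; origin at its centre (12 mm above what it lies on), z its axis. May be absent.
- cake5: Loose frozen potato cake, a rigid golden-brown disc 44 mm in diameter and 24 mm thick, 60 g, lying flat in a compartment of the tray at the start; origin at its centre (12 mm above what it lies on), z its axis. May be absent.
- shaker: Loose bystander: steel salt shaker, 44 mm across, 80 mm high. Not to be moved. Origin at the centre of its underside.
- spatula: Loose bystander: spatula 260 mm long, lying beyond the stand on the left; origin at about the middle of its underside. Not to be moved.
- sauce_pot: Loose bystander: white sauce bowl, 80 mm across, 50 mm high. Not to be moved. Origin at the centre of its underside.
- squeeze_bottle: Loose bystander: squeeze bottle, 54 mm across, 170 mm high. Not to be moved. Origin at the centre of its underside.
- timer: Loose bystander: grey kitchen timer, 60 x 60 x 30 mm. Not to be moved. Origin at the centre of its underside.
- jar: Loose bystander: amber jar, 64 mm across, 90 mm high. Not to be moved. Origin at the centre of its underside.
There are look-alikes about, which are no part of the job. Leave any turquoise look-alike of the cake2 alone. There is more than one size of the scraper; the one meant has the size given above.

How it is judged (in metres and radians):
On the way, in this order (a step that is already met when the one before it is completed fails the run):
1. the scraper's tip passes slowly, down in the groove, through far end (left side) (within 7 mm for 0.25 s) (distance between scraper and groove0 below 0.007 m), for 0.25 s.
2. the scraper's tip passes slowly, down in the groove, through a third along the left leg (within 7 mm for 0.25 s) (distance between scraper and groove1 below 0.007 m), for 0.25 s.
3. the scraper's tip passes slowly, down in the groove, through two thirds along the left leg (within 7 mm for 0.25 s) (distance between scraper and groove2 below 0.007 m), for 0.25 s.
4. the scraper's tip passes slowly, down in the groove, through the corner (within 7 mm for 0.25 s) (distance between scraper and groove3 below 0.007 m), for 0.25 s.
5. the scraper's tip passes slowly, down in the groove, through a quarter along the near leg (within 7 mm for 0.25 s) (distance between scraper and groove4 below 0.007 m), for 0.25 s.
6. the scraper's tip passes slowly, down in the groove, through half along the near leg (within 7 mm for 0.25 s) (distance between scraper and groove5 below 0.007 m), for 0.25 s.
7. the scraper's tip passes slowly, down in the groove, through three quarters along the near leg (within 7 mm for 0.25 s) (distance between scraper and groove6 below 0.007 m), for 0.25 s.
8. the scraper's tip passes slowly, down in the groove, through the right-hand end of the near leg (within 7 mm for 0.25 s) (distance between scraper and groove7 below 0.007 m), for 0.25 s.
9. the scraper hangs upright in its stand again (horizontal distance between scraper and stand below 0.01 m and z of scraper in the frame of stand between 0.012 and 0.025 m and angle between scraper's own z axis and vertical below 0.15 rad), for 0.2 s.
10. the near row of three rings is filled with cakes (((x of cake1 in the frame of griddle between -0.035 and -0.017 m and y of cake1 in the frame of griddle between 0.057 and 0.075 m and z of cake1 in the frame of griddle between 0.029 and 0.036 m) or (x of cake2 in the frame of griddle between -0.035 and -0.017 m and y of cake2 in the frame of griddle between 0.057 and 0.075 m and z of cake2 in the frame of griddle between 0.029 and 0.036 m) or (x of cake3 in the frame of griddle between -0.035 and -0.017 m and y of cake3 in the frame of griddle between 0.057 and 0.075 m and z of cake3 in the frame of griddle between 0.029 and 0.036 m) or (x of cake4 in the frame of griddle between -0.035 and -0.017 m and y of cake4 in the frame of griddle between 0.057 and 0.075 m and z of cake4 in the frame of griddle between 0.029 and 0.036 m) or (x of cake5 in the frame of griddle between -0.035 and -0.017 m and y of cake5 in the frame of griddle between 0.057 and 0.075 m and z of cake5 in the frame of griddle between 0.029 and 0.036 m)) and ((x of cake1 in the frame of griddle between -0.035 and -0.017 m and y of cake1 in the frame of griddle between -0.023 and -0.005 m and z of cake1 in the frame of griddle between 0.029 and 0.036 m) or (x of cake2 in the frame of griddle between -0.035 and -0.017 m and y of cake2 in the frame of griddle between -0.023 and -0.005 m and z of cake2 in the frame of griddle between 0.029 and 0.036 m) or (x of cake3 in the frame of griddle between -0.035 and -0.017 m and y of cake3 in the frame of griddle between -0.023 and -0.005 m and z of cake3 in the frame of griddle between 0.029 and 0.036 m) or (x of cake4 in the frame of griddle between -0.035 and -0.017 m and y of cake4 in the frame of griddle between -0.023 and -0.005 m and z of cake4 in the frame of griddle between 0.029 and 0.036 m) or (x of cake5 in the frame of griddle between -0.035 and -0.017 m and y of cake5 in the frame of griddle between -0.023 and -0.005 m and z of cake5 in the frame of griddle between 0.029 and 0.036 m)) and ((x of cake1 in the frame of griddle between -0.035 and -0.017 m and y of cake1 in the frame of griddle between -0.103 and -0.085 m and z of cake1 in the frame of griddle between 0.029 and 0.036 m) or (x of cake2 in the frame of griddle between -0.035 and -0.017 m and y of cake2 in the frame of griddle between -0.103 and -0.085 m and z of cake2 in the frame of griddle between 0.029 and 0.036 m) or (x of cake3 in the frame of griddle between -0.035 and -0.017 m and y of cake3 in the frame of griddle between -0.103 and -0.085 m and z of cake3 in the frame of griddle between 0.029 and 0.036 m) or (x of cake4 in the frame of griddle between -0.035 and -0.017 m and y of cake4 in the frame of griddle between -0.103 and -0.085 m and z of cake4 in the frame of griddle between 0.029 and 0.036 m) or (x of cake5 in the frame of griddle between -0.035 and -0.017 m and y of cake5 in the frame of griddle between -0.103 and -0.085 m and z of cake5 in the frame of griddle between 0.029 and 0.036 m))), for 0.2 s.
At the end, for the whole second after the job is handed in: The scraper hangs upright in its stand (on the hole's axis within 10 mm, collar down on the top plate, tilt under 0.15 rad); every cake present lies flat on the griddle, centred on a ring within 9 mm along each of the griddle's sides, the near row full; everything at rest and released (all of step 9 and all of step 10 and linear speed of each of scraper, cake1, cake2, cake3, cake4, cake5 below 0.02 m/s and ((x of cake1 in the frame of griddle between -0.035 and -0.017 m and y of cake1 in the frame of griddle between 0.057 and 0.075 m) or (x of cake1 in the frame of griddle between -0.035 and -0.017 m and y of cake1 in the frame of griddle between -0.023 and -0.005 m) or (x of cake1 in the frame of griddle between -0.035 and -0.017 m and y of cake1 in the frame of griddle between -0.103 and -0.085 m) or (x of cake1 in the frame of griddle between 0.045 and 0.063 m and y of cake1 in the frame of griddle between 0.057 and 0.075 m) or (x of cake1 in the frame of griddle between 0.045 and 0.063 m and y of cake1 in the frame of griddle between -0.023 and -0.005 m) or (x of cake1 in the frame of griddle between 0.045 and 0.063 m and y of cake1 in the frame of griddle between -0.103 and -0.085 m)) and z of cake1 in the frame of griddle between 0.029 and 0.036 m and ((x of cake2 in the frame of griddle between -0.035 and -0.017 m and y of cake2 in the frame of griddle between 0.057 and 0.075 m) or (x of cake2 in the frame of griddle between -0.035 and -0.017 m and y of cake2 in the frame of griddle between -0.023 and -0.005 m) or (x of cake2 in the frame of griddle between -0.035 and -0.017 m and y of cake2 in the frame of griddle between -0.103 and -0.085 m) or (x of cake2 in the frame of griddle between 0.045 and 0.063 m and y of cake2 in the frame of griddle between 0.057 and 0.075 m) or (x of cake2 in the frame of griddle between 0.045 and 0.063 m and y of cake2 in the frame of griddle between -0.023 and -0.005 m) or (x of cake2 in the frame of griddle between 0.045 and 0.063 m and y of cake2 in the frame of griddle between -0.103 and -0.085 m)) and z of cake2 in the frame of griddle between 0.029 and 0.036 m and ((x of cake3 in the frame of griddle between -0.035 and -0.017 m and y of cake3 in the frame of griddle between 0.057 and 0.075 m) or (x of cake3 in the frame of griddle between -0.035 and -0.017 m and y of cake3 in the frame of griddle between -0.023 and -0.005 m) or (x of cake3 in the frame of griddle between -0.035 and -0.017 m and y of cake3 in the frame of griddle between -0.103 and -0.085 m) or (x of cake3 in the frame of griddle between 0.045 and 0.063 m and y of cake3 in the frame of griddle between 0.057 and 0.075 m) or (x of cake3 in the frame of griddle between 0.045 and 0.063 m and y of cake3 in the frame of griddle between -0.023 and -0.005 m) or (x of cake3 in the frame of griddle between 0.045 and 0.063 m and y of cake3 in the frame of griddle between -0.103 and -0.085 m)) and z of cake3 in the frame of griddle between 0.029 and 0.036 m and ((x of cake4 in the frame of griddle between -0.035 and -0.017 m and y of cake4 in the frame of griddle between 0.057 and 0.075 m) or (x of cake4 in the frame of griddle between -0.035 and -0.017 m and y of cake4 in the frame of griddle between -0.023 and -0.005 m) or (x of cake4 in the frame of griddle between -0.035 and -0.017 m and y of cake4 in the frame of griddle between -0.103 and -0.085 m) or (x of cake4 in the frame of griddle between 0.045 and 0.063 m and y of cake4 in the frame of griddle between 0.057 and 0.075 m) or (x of cake4 in the frame of griddle between 0.045 and 0.063 m and y of cake4 in the frame of griddle between -0.023 and -0.005 m) or (x of cake4 in the frame of griddle between 0.045 and 0.063 m and y of cake4 in the frame of griddle between -0.103 and -0.085 m)) and z of cake4 in the frame of griddle between 0.029 and 0.036 m and ((x of cake5 in the frame of griddle between -0.035 and -0.017 m and y of cake5 in the frame of griddle between 0.057 and 0.075 m) or (x of cake5 in the frame of griddle between -0.035 and -0.017 m and y of cake5 in the frame of griddle between -0.023 and -0.005 m) or (x of cake5 in the frame of griddle between -0.035 and -0.017 m and y of cake5 in the frame of griddle between -0.103 and -0.085 m) or (x of cake5 in the frame of griddle between 0.045 and 0.063 m and y of cake5 in the frame of griddle between 0.057 and 0.075 m) or (x of cake5 in the frame of griddle between 0.045 and 0.063 m and y of cake5 in the frame of griddle between -0.023 and -0.005 m) or (x of cake5 in the frame of griddle between 0.045 and 0.063 m and y of cake5 in the frame of griddle between -0.103 and -0.085 m)) and z of cake5 in the frame of griddle between 0.029 and 0.036 m); the robot touches nothing.
It fails at once if the egg ring is moved (over 3 cm) (distance of egg_ring from where it was at the start of the episode above 0.03 m).
It fails at once if one of the other things (shaker, spatula, sauce bowl, squeeze bottle, timer, jar) is moved (over 3 cm) (distance of any of shaker, spatula, sauce_pot, squeeze_bottle, timer, jar from where it was at the start of the episode above 0.03 m).
Of cake1, cake2, cake3, cake4, cake5 only 3 to 5 are there at a start; the rules pass over those that are not, and their reading is None.
At some moment in a run one of cake1, cake2, cake3, cake4, cake5 may be knocked a few centimetres aside while the robot is not near it.
It also fails if it takes over 210 s, if anything falls off the work surface, if the arm or the gripper's body presses on something with over 40 N, if the wrist force passes 120 N, or if a joint passes its speed limit or range.

## Working session

There is one attempt and no reset: what is moved stays moved. The work goes in short steps, Python scripts to look and compute and a tool call to move; the robot and the scene stay as the last step left them, time stands still between calls to the robot, and variables do not carry over. Pictures are saved under pics/ and viewed, and the job is handed in when it is done.

Besides the shell and the picture viewer there is one more tool, called after "Request:" by a JSON object that holds its "name" and its "arguments". drive_tool: Moves the arm, as the interface text tells. Its arguments: {"type":"object","properties":{"plan":{"type":"array"},"fingers":{"type":"number"}},"required":["plan"]}

```bash
ls; mkdir -p pics
python3 - <<'E'
from bench import arm
import cv2
print(arm.read_state())
for n in ("side","top"):
    d=arm.get_image(n); cv2.imwrite(f"pics/{n}0.png",d["image"][:,:,::-1]); print(n,d["K"],d["R"],d["t"])
E
```

```text
pics
{'clock': 0.0, 'joints': array([-1.07539152e+00,  3.85585027e-01,  6.61472568e-03, -5.00429170e-04,
       -1.19397655e+00, -2.58603397e-01]), 'joint_vel': array([-0.00054979, -0.00027207,  0.00042022, -0.00043263, -0.00231092,
        0.00090506]), 'joint_efforts': array([ 2.18521727e-04, -3.92289770e+01,  1.88395536e+01,  4.18607354e+00,
       -4.61105257e-03,  1.15944528e-05]), 'position': array([ 146.52226729, -607.04101423,  255.19976833]), 'ee_rot': array([-1.18032516e-01,  9.93009121e-01,  1.08536192e-03, -1.79615267e-04]), 'contact_force': array([-0.53026759,  0.51849787,  0.04465868]), 'wrist_torque': array([ 0.00144322, -0.01526588, -0.00797054]), 'gripper_width': 85.33507453509597}
side [[488.10485544   0.         317.6544246 ]
 [  0.         488.10485544 235.20791074]
 [  0.           0.           1.        ]] [[-0.88641829 -0.46243558 -0.02039499]
 [-0.2875393   0.58462739 -0.75863823]
 [ 0.36274478 -0.66660644 -0.65119281]] [ 531.54219939  183.62229225 1088.80711264]
top [[567.68613052   0.         321.92214465]
 [  0.         567.68613052 244.82213066]
 [  0.           0.           1.        ]] [[-0.01297238 -0.99991478  0.00146613]
 [-0.99744992  0.01283746 -0.07020577]
 [ 0.07018097 -0.00237313 -0.99753145]] [  48.62452077  573.32749312 1412.38373094]
```

View pics/top0.png

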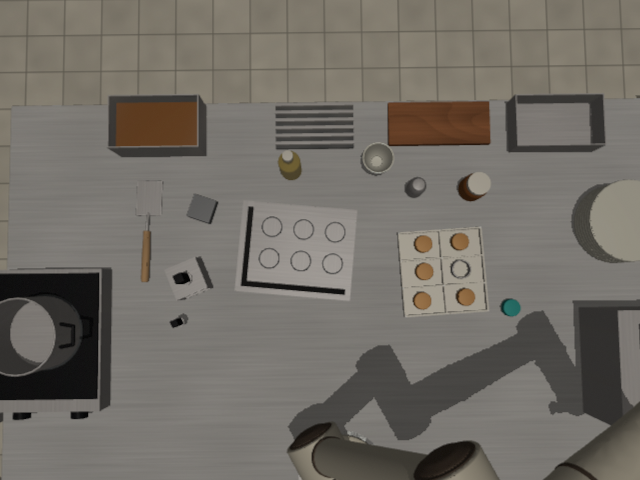

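View pics/side0.png

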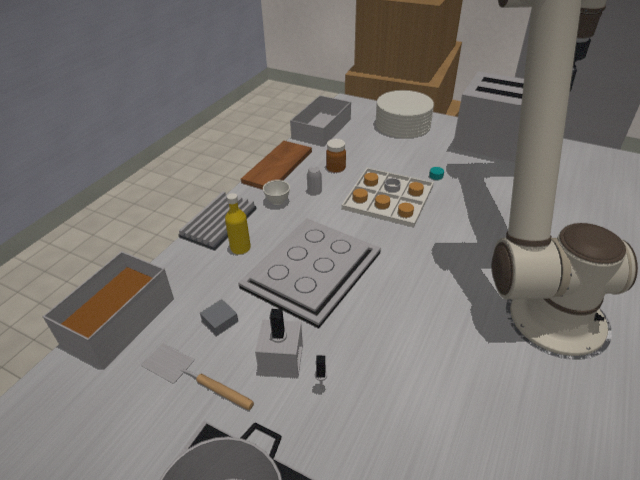

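The top view shows the griddle around (297,250), the stand with the scraper at (186,279), and a small look-alike at (178,322). The tray is around (443,271), with five cakes at (424,243), (460,241), (424,271), (422,300) and (466,297), and the egg ring at (460,269). A turquoise look-alike is at (511,307). Next I'll measure these positions more closely.

```bash
cat > h.py <<'E'
import numpy as np, cv2
from bench import arm
def ray(d,p):
    K,R,t=map(np.asarray,(d["K"],d["R"],d["t"]))
    v=R.T@np.linalg.solve(K,np.array([p[0],p[1],1.])); return -R.T@t, v/np.linalg.norm(v)
def onz(d,p,z):
    c,v=ray(d,p); return c+v*(z-c[2])/v[2]
def proj(d,X):
    K,R,t=map(np.asarray,(d["K"],d["R"],d["t"])); q=K@(R@np.asarray(X,float)+t); return q[:2]/q[2]
def two(a,p,b,q):
    c1,v1=ray(a,p);c2,v2=ray(b,q)
    s=np.linalg.lstsq(np.stack([v1,-v2],1),c2-c1,rcond=None)[0]
    x,y=c1+s[0]*v1,c2+s[1]*v2; return (x+y)/2,np.linalg.norm(x-y)
def shot(n,tag=None):
    d=arm.get_image(n)
    if tag: cv2.imwrite(f"pics/{n}_{tag}.png",d["image"][:,:,::-1])
    return d
def crop(d,x0,y0,x1,y1,s,f):
    im=d["image"][y0:y1,x0:x1,::-1]; cv2.imwrite("pics/"+f,cv2.resize(im,None,fx=s,fy=s,interpolation=cv2.INTER_CUBIC))
E
python3 - <<'E'
from h import *
import pickle
T=shot("top");S=shot("side")
pickle.dump((T,S),open("ts0.pkl","wb"))
crop(T,230,195,362,305,6,"g_top.png"); crop(T,155,245,225,335,6,"s_top.png"); crop(S,240,290,340,390,6,"s_side.png");crop(S,235,210,390,325,5,"g_side.png")
for n,d in(("T",T),("S",S)):
    hsv=cv2.cvtColor(d["image"],cv2.COLOR_RGB2HSV)
    m=cv2.inRange(hsv,(5,110,90),(22,255,255))
    c,_=cv2.findContours(m,cv2.RETR_EXTERNAL,cv2.CHAIN_APPROX_NONE)
    for k in c:
        a=cv2.contourArea(k)
        if 50<a<700:
            e=cv2.fitEllipse(k); print(n,a,np.round(e[0],1),np.round(e[1],1), np.round(onz(d,e[0],28 if n=='T' else 22),1))
E
```

```text
T 200.0 [422.1 300.4] [15.9 16.1] [ 431.3 -206.7   28. ]
T 191.5 [465.9 296.7] [15.5 15.9] [ 439.  -316.3   28. ]
T 195.0 [424.2 271.2] [15.6 16.1] [ 503.9 -213.9   28. ]
T 192.5 [423.2 243.5] [15.4 16. ] [ 573.5 -213.    28. ]
T 187.0 [459.8 241.3] [15.3 15.7] [ 577.8 -305.1   28. ]
T 229.5 [145.1 259.3] [ 5.5 64. ] [542.6 484.3  28. ]
T 181.5 [288.9 162.1] [18.5 19.5] [784.7 122.1  28. ]
S 459.0 [227.1 392.3] [ 8.7 80.3] [537.1 495.5  22. ]
S 150.5 [405.7 209.4] [14.  14.4] [ 425.9 -199.2   22. ]
S 150.5 [382.3 201.3] [13.6 14.5] [ 498.5 -206.    22. ]
S 140.5 [359.8 195.1] [13.4 14. ] [ 568.  -205.3   22. ]
S 135.0 [415.9 188.4] [13.1 13.8] [ 433.4 -308.2   22. ]
S 123.0 [371.  178.7] [12.5 13.2] [ 571.8 -297.1   22. ]
S 67.0 [336.2 152.8] [ 7.5 17.8] [ 732.6 -386.8   22. ]
S 130.5 [453.1 107.8] [11.  16.6] [ 479.  -864.3   22. ]
S 674.5 [448.2 100.3] [61.8 70.3] [ 513.  -918.3   22. ]
S 137.0 [448.8   2.9] [  4.7 105.6] [  869.2 -2163.2    22. ]
```

```bash
ls pics
```

```text
g_side.png
g_top.png
s_side.png
s_top.png
side0.png
top0.png
```

View pics/g_top.png

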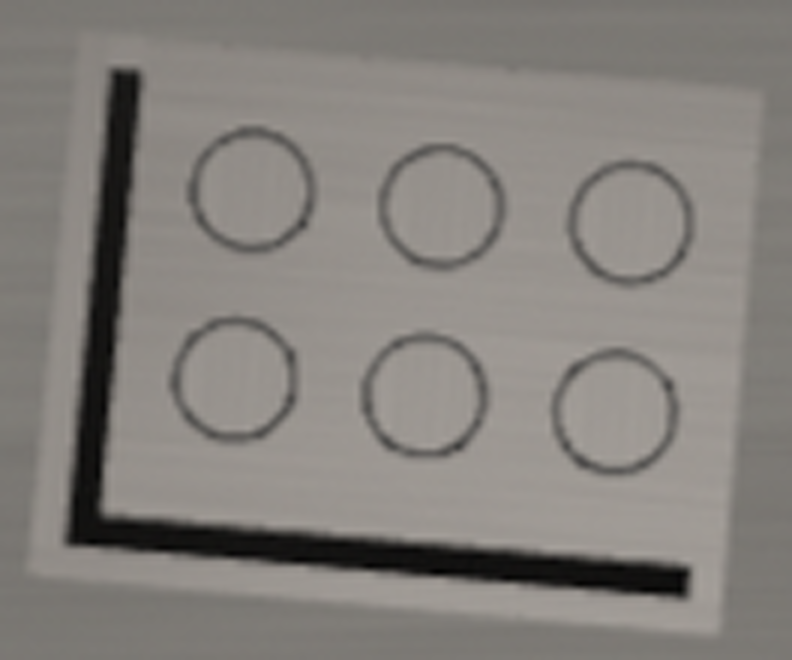

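View pics/s_top.png

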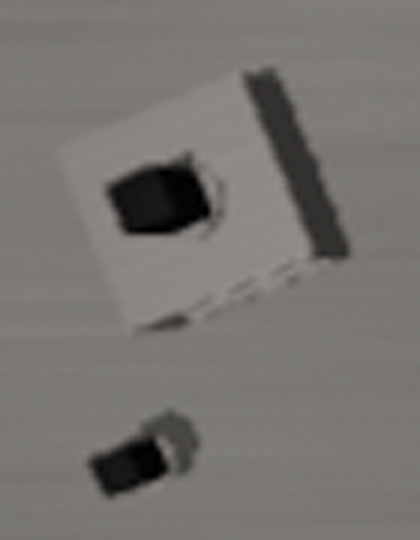

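View pics/s_side.png

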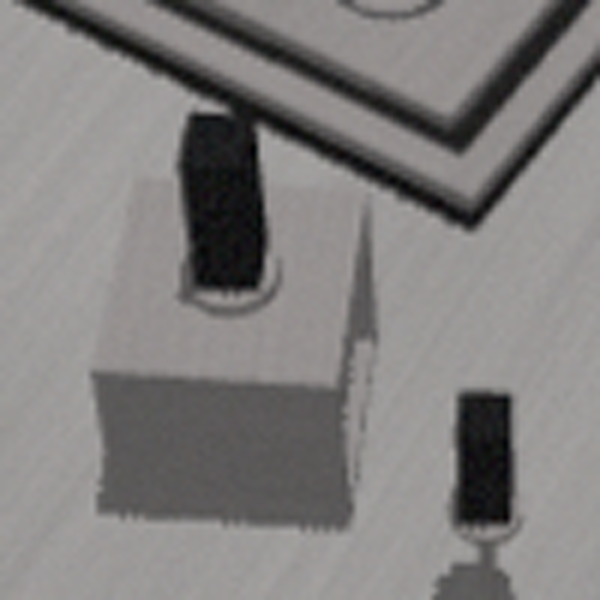

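View pics/g_side.png

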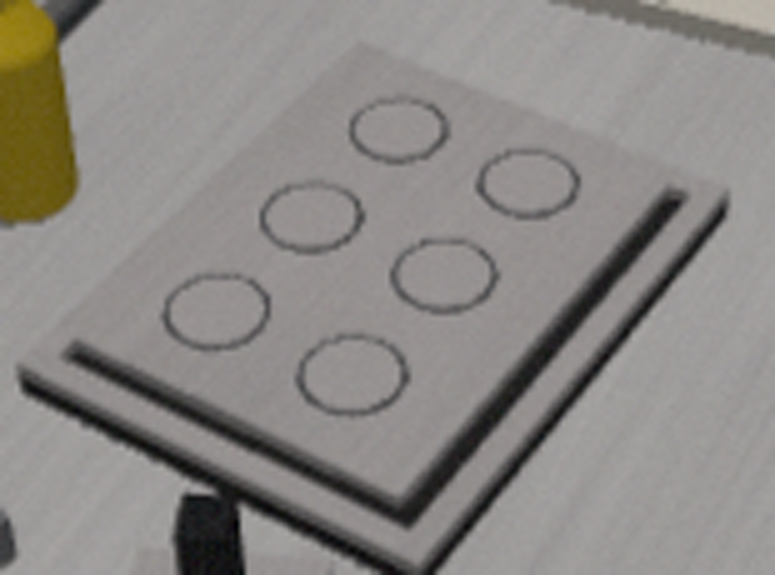

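Run:
```python
from h import *
import pickle
T,S=pickle.load(open("ts0.pkl","rb"))
L=np.array([[x,y] for x in(-26,54) for y in(66,-14,-94)],float)
def fit(L,W):
    # rigid 2d
    lc,wc=L.mean(0),W.mean(0); A=(L-lc).T@(W-wc); th=np.arctan2(A[0,1]-A[1,0],A[0,0]+A[1,1])
    R=np.array([[np.cos(th),-np.sin(th)],[np.sin(th),np.cos(th)]]); o=wc-R@lc
    return th,o,W-(L@R.T+o)
approx={"T":np.array([[269,258],[300.5,261],[332.5,264],[272,227],[303.5,229.5],[335,232]]),
"S":np.array([[305.4,285],[324,265],[341,246.6],[278.5,272.4],[297.5,253.5],[314.7,236]])}
for n,d in(("T",T),("S",S)):
    g=cv2.cvtColor(d["image"],cv2.COLOR_RGB2GRAY).astype(np.float32)
    g=cv2.resize(g,None,fx=4,fy=4,interpolation=cv2.INTER_CUBIC)
    dark=cv2.GaussianBlur(g,(0,0),20)-g
    m=(dark>12).astype(np.uint8)
    c,_=cv2.findContours(m,cv2.RETR_LIST,cv2.CHAIN_APPROX_NONE)
    W=[]
    for a in approx[n]:
        E=[]
        for k in c:
            if len(k)<30: continue
            e=cv2.fitEllipse(k); p=(np.array(e[0])+.5)/4-.5
            if np.hypot(*(p-a))<4 and e[1][0]>50 and e[1][1]<120: E.append((p,e[1]))
        p=np.mean([e[0] for e in E],0); W.append(onz(d,p,20)[:2]); print(n,len(E),np.round(p,2),[np.round(e[1],0) for e in E])
    th,o,r=fit(L,np.array(W)); print(n,"griddle",th,o,"res",np.round(r,1).tolist())
```

```text
T 2 [268.7  257.84] [array([71., 72.]), array([85., 86.])]
T 2 [300.35 260.57] [array([71., 72.]), array([85., 86.])]
T 2 [332.04 263.32] [array([71., 72.]), array([85., 86.])]
T 2 [271.58 226.33] [array([71., 72.]), array([85., 85.])]
T 2 [303.14 229.04] [array([71., 71.]), array([85., 85.])]
T 2 [334.72 231.76] [array([71., 71.]), array([85., 85.])]
T griddle -0.09891732167196736 [562.13544367 107.41490672] res [[-0.0, 0.0], [-0.0, 0.0], [-0.1, -0.1], [0.0, 0.1], [0.0, 0.0], [0.0, -0.1]]
S 2 [305.05 284.52] [array([56., 77.]), array([67., 91.])]
S 2 [323.41 264.59] [array([50., 73.]), array([61., 87.])]
S 1 [340.25 246.32] [array([57., 83.])]
S 2 [277.89 271.84] [array([52., 75.]), array([63., 88.])]
S 1 [296.86 253.09] [array([58., 85.])]
S 1 [314.37 235.62] [array([54., 81.])]
S griddle -0.1014388630054038 [559.4676451  109.21081565] res [[0.1, -0.4], [0.1, -0.3], [0.0, 0.1], [0.2, -0.1], [-0.2, 0.4], [-0.2, 0.3]]
```

Run:
```python
from h import *
import pickle
T,S=pickle.load(open("ts0.pkl","rb"))
c=[onz(T,((x+.5)/6-.5+155,(y+.5)/6-.5+245),80) for x,y in((243,72),(58,150),(130,332),(312,258))]
c=np.array(c); print(np.round(c,1), "ctr",c.mean(0)); 
for i in range(4):
    e=c[(i+1)%4]-c[i]; print(np.hypot(*e[:2]),np.degrees(np.arctan2(e[1],e[0])))
cs=np.array([onz(S,((x+.5)/6-.5+240,(y+.5)/6-.5+290),80) for x,y in((93,372),(340,387),(366,198),(135,180))]); print(np.round(cs,1),cs.mean(0))
for i in range(4):
    e=cs[(i+1)%4]-cs[i]; print(np.hypot(*e[:2]),np.degrees(np.arctan2(e[1],e[0])))
P={}
for n,d,w in(("T",T,(170,262,200,295)),("S",S,(268,305,288,341))):
    g=d["image"].max(2)[w[1]:w[3],w[0]:w[2]]
    m=(cv2.resize(g,None,fx=4,fy=4,interpolation=cv2.INTER_CUBIC)<60).astype(np.uint8)
    k=max(cv2.findContours(m,cv2.RETR_EXTERNAL,cv2.CHAIN_APPROX_NONE)[0],key=cv2.contourArea)
    M=cv2.moments(k);p=np.array([M["m10"],M["m01"]])/M["m00"];p=(p+.5)/4-.5+np.array(w[:2]);P[n]=p
    h=(cv2.approxPolyDP(k,4,True)[:,0]+.5)/4-.5+np.array(w[:2])
    print(n,p,M["m00"]/16,onz(d,p,118.5),h.round(1).tolist())
print(two(T,P["T"],S,P["S"]))
```

```text
[[545.2 347.8  80. ]
 [514.8 422.   80. ]
 [441.6 392.7  80. ]
 [470.2 320.   80. ]] ctr [492.95286242 370.61322557  80.        ]
80.15790510161743 112.28577183794324
78.78827050838532 -158.19617089656535
78.15745195592827 -68.55167154388653
79.97243739501027 20.371420848153807
[[512.1 424.7  80. ]
 [438.4 394.   80. ]
 [468.2 323.4  80. ]
 [542.5 351.9  80. ]] [490.30219857 373.5185402   80.        ]
79.81992260280009 -157.4217570809352
76.64935771542505 -67.1343788410241
79.60980490983135 20.97563295493066
78.87498476889577 112.68225843022785
T [181.25940978 277.88185504] 143.21875 [493.70177988 371.46661921 118.5       ] [[185.9, 271.9], [179.4, 272.6], [173.1, 275.6], [175.6, 283.1], [182.9, 283.4], [189.4, 280.6]]
S [277.24822391 321.77782081] 373.15625 [492.82205132 368.65599937 118.5       ] [[272.9, 304.6], [278.4, 308.4], [271.6, 308.9], [270.4, 313.1], [271.9, 336.6], [281.9, 337.6], [283.6, 327.9], [281.6, 310.6], [283.4, 309.6], [287.4, 311.9], [287.4, 309.1], [278.9, 304.6]]
(array([492.76075948, 370.44681032, 120.60093087]), np.float64(2.0610818823905994))
```

```bash
cat >> h.py <<'E'
from scipy.spatial.transform import Rotation as Ro
def info():
    s=arm.read_state(); R=Ro.from_quat(s["ee_rot"]).as_matrix()
    yaw=np.degrees(np.arctan2(R[1,1],R[0,1]))
    print("t",round(s["clock"],2),"pos",np.round(s["position"],1),"jawyaw",round(yaw,2),"zax",R[:,2].round(3),"F",s["contact_force"].round(1),"w",round(s["gripper_width"],1),"j",np.round(s["joints"],2))
    return s,R
def go(*pts):
    s,R=info(); p=s["position"]
    for q in pts:
        d=R.T@(np.array(q,float)-p); print(q,"tool shift m",np.round(d/1000,4),"rows>=",np.linalg.norm(d)/62.5); p=np.array(q,float)
E
python3 -c "
from h import *
go((400,-200,300),(492,372,260),(492,372,126))"
```

```text
t 0.2 pos [ 146.5 -607.2  255.7] jawyaw 103.56 zax [-0.     0.001 -1.   ] F [ 0.1 -0.3  0.2] w 85.6 j [-1.08  0.39  0.01 -0.   -1.19 -0.26]
(400, -200, 300) tool shift m [-0.3419  0.3365 -0.0439] rows>= 7.707572902581158
(492, 372, 260) tool shift m [-0.2236  0.5344  0.0407] rows>= 9.291689189808277
(492, 372, 126) tool shift m [-0.     -0.0002  0.134 ] rows>= 2.144
```

Request:
{"name": "drive_tool", "arguments": {"plan": [[[-0.034, 0.034, -0.0044], 0], [[-0.034, 0.034, -0.0044], 0], [[-0.034, 0.034, -0.0044], 0], [[-0.034, 0.034, -0.0044], 0], [[-0.034, 0.034, -0.0044], 0], [[-0.034, 0.034, -0.0044], 0], [[-0.034, 0.034, -0.0044], 0], [[-0.034, 0.034, -0.0044], 0], [[-0.034, 0.034, -0.0044], 0], [[-0.034, 0.034, -0.0044], 0]], "fingers": -1}}

```text
clock: 1.45
position: [397.9, -195.8, 300.6]
ee_rot: [-0.118, 0.993, -0.0, 0.0]
contact_force: [0.1, -0.3, 0.6]
gripper_width: 85.4
```

Request:
{"name": "drive_tool", "arguments": {"plan": [[[-0.0203, 0.0484, 0.003], 0], [[-0.0203, 0.0484, 0.003], 0], [[-0.0203, 0.0484, 0.003], 0], [[-0.0203, 0.0484, 0.003], 0], [[-0.0203, 0.0484, 0.003], 0], [[-0.0203, 0.0484, 0.003], 0], [[-0.0203, 0.0484, 0.003], 0], [[-0.0203, 0.0484, 0.003], 0], [[-0.0203, 0.0484, 0.003], 0], [[-0.0203, 0.0484, 0.003], 0], [[-0.0203, 0.0484, 0.003], -8], [[0, 0, 0], 0]]}}

```text
clock: 2.95
position: [489.4, 375.5, 265.3]
ee_rot: [-0.189, 0.982, -0.001, -0.001]
contact_force: [-0.9, 0.5, 0.6]
gripper_width: 85.2
```

```bash
python3 -c "
from h import *
go((492,372,200),(492,372,126))
T=shot('top','a');S=shot('side','a')
crop(T,120,200,280,330,5,'a_t.png');crop(S,200,240,360,360,5,'a_s.png')
c,v=ray(T,(0,0));print(c, ray(S,(0,0))[0])"
```

```text
t 2.95 pos [489.4 375.5 265.3] jawyaw 111.74 zax [-0.002 -0.002 -1.   ] F [-0.9  0.5  0.6] w 85.2 j [ 0.92  0.37  0.   -0.   -1.21 -2.11]
(492, 372, 200) tool shift m [-0.0013 -0.0042  0.0653] rows>= 1.0469027847307466
(492, 372, 126) tool shift m [-0.0002  0.0001  0.074 ] rows>= 1.184
[ 473.37378319   44.61208031 1449.07680455] [129.00825195 864.25923648 859.16705451]
```

View pics/a_t.png

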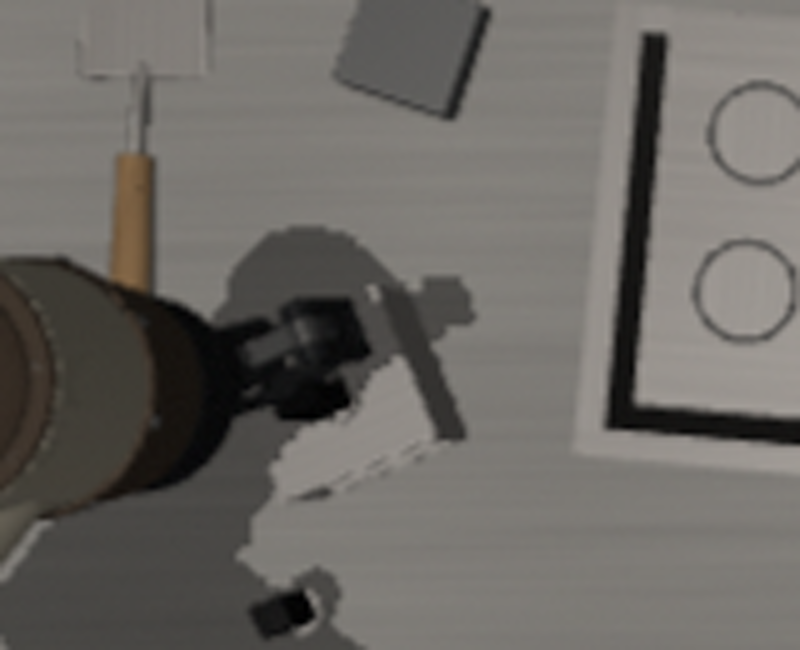

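View pics/a_s.png

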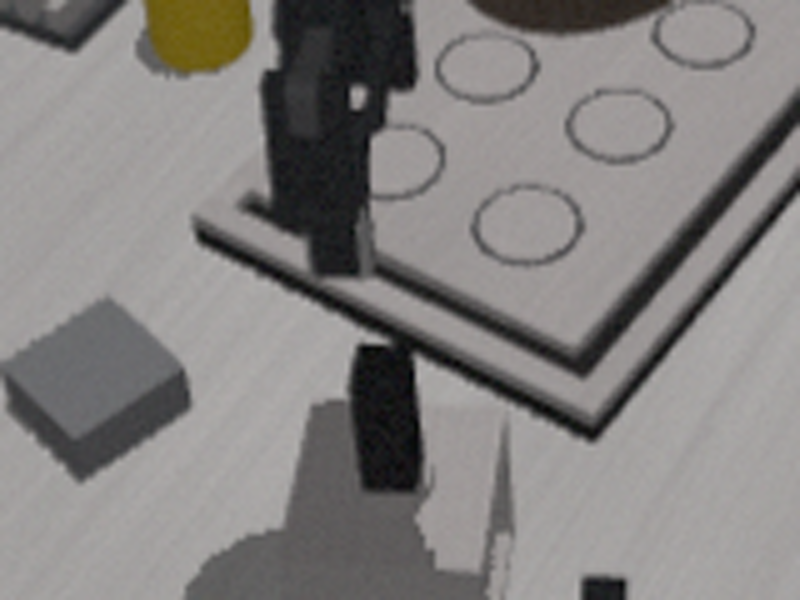

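The gripper sits above the stand with its fingers straddling the handle's axis, so I'll descend.

Request:
{"name": "drive_tool", "arguments": {"plan": [[[-0.0013, -0.0042, 0.04], 0], [[0, 0, 0.035], 0], [[0, 0, 0.034], 0], [[0, 0, 0.03], 0], [[0, 0, 0], 0], [[0, 0, 0], 0]]}}

```text
clock: 3.8
position: [493.1, 369.2, 130.1]
ee_rot: [-0.187, 0.982, 0.001, 0.001]
contact_force: [0.4, 0.2, -0.3]
gripper_width: 85.5
```

```bash
python3 -c "
from h import *
info()
T=shot('top','b');S=shot('side','b')
crop(T,130,230,230,330,6,'b_t.png');crop(S,220,240,340,360,6,'b_s.png')"
```

```text
t 3.8 pos [493.1 369.2 130.1] jawyaw 111.54 zax [ 0.002  0.002 -1.   ] F [ 0.4  0.2 -0.3] w 85.5 j [ 0.91  0.48 -0.18  0.   -0.91 -2.1 ]
```

View pics/b_s.png

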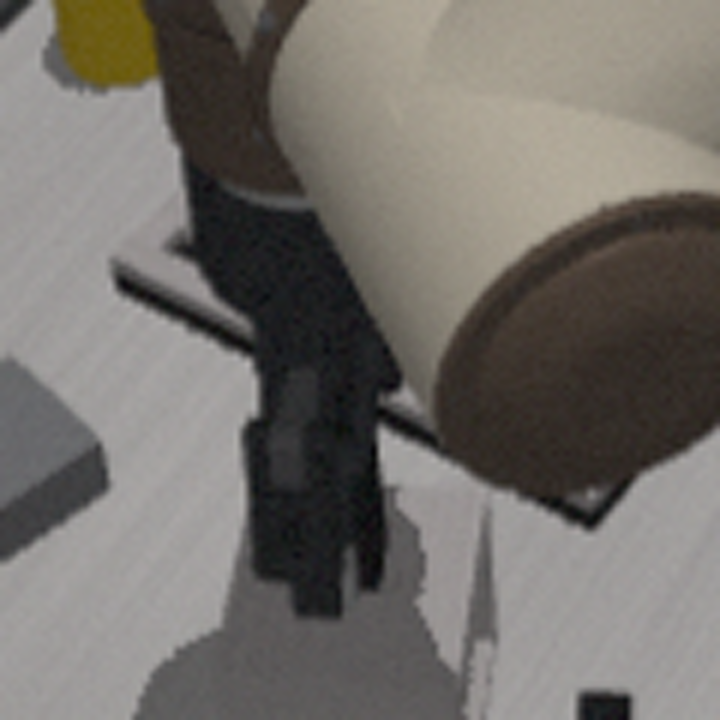

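Request:
{"name": "drive_tool", "arguments": {"plan": [[[0, 0, 0], 0], [[0, 0, 0], 0], [[0, 0, 0], 0], [[0, 0, 0], 0], [[0, 0, 0], 0], [[0, 0, 0], 0], [[0, 0, 0], 0], [[0, 0, 0], 0]], "fingers": 1}}

```text
clock: 4.9
position: [492.5, 369.5, 128.6]
ee_rot: [-0.187, 0.982, 0.0, 0.0]
contact_force: [-0.7, 0.9, 2.4]
gripper_width: 21.5
```

```bash
python3 -c "
from h import *
info()"
```

```text
t 4.9 pos [492.5 369.5 128.6] jawyaw 111.58 zax [ 0.001  0.001 -1.   ] F [-0.7  0.9  2.4] w 21.5 j [ 0.91  0.48 -0.18  0.   -0.91 -2.1 ]
```

Request:
{"name": "drive_tool", "arguments": {"plan": [[[0, 0, -0.015], 0], [[0, 0, -0.025], 0], [[0, 0, -0.03], 0], [[0, 0, -0.03], 0], [[0, 0, 0], 0]]}}

```text
clock: 5.52
position: [493.2, 369.9, 231.6]
ee_rot: [-0.187, 0.982, 0.002, 0.002]
contact_force: [-0.7, -0.1, -0.8]
gripper_width: 21.3
```

Run:
```python
from h import *
import pickle
info()
T0,S0=pickle.load(open("ts0.pkl","rb"))
for n,d,th,o,w in(("T",T0,-0.0989,np.array([562.14,107.41]),(235,200,360,300)),("S",S0,-0.1014,np.array([559.47,109.21]),None)):
    if w is None: continue
    g=d["image"].max(2)[w[1]:w[3],w[0]:w[2]]
    m=(cv2.resize(g,None,fx=6,fy=6,interpolation=cv2.INTER_CUBIC)<80).astype(np.uint8)
    k=max(cv2.findContours(m,cv2.RETR_EXTERNAL,cv2.CHAIN_APPROX_NONE)[0],key=cv2.contourArea)
    R=np.array([[np.cos(th),-np.sin(th)],[np.sin(th),np.cos(th)]])
    G=np.array([R.T@(onz(d,(p+.5)/6-.5+np.array(w[:2]),20)[:2]-o) for p in k[:,0].astype(float)])
    print("bbox",G.min(0),G.max(0))
    L=G[(G[:,0]>-60)&(G[:,0]<70)]; a=L[:,1]; print("left leg y",np.median(a[a>a.mean()]),np.median(a[a<a.mean()]))
    N=G[(G[:,1]>-90)&(G[:,1]<80)]; a=N[:,0]; print("near leg x",np.median(a[a>a.mean()]),np.median(a[a<a.mean()]))
    e=G[np.abs(G[:,0]-G[:,0].max())<3]; print("far end y",e[:,1].mean())
S=shot("side","c");crop(S,200,190,360,340,5,"c_s.png");T=shot("top","c");crop(T,120,200,260,330,6,"c_t.png")
```

```text
t 5.53 pos [493.2 369.9 231.6] jawyaw 111.57 zax [ 0.004  0.004 -1.   ] F [-0.7 -0.1 -0.8] w 21.3 j [ 0.91  0.39 -0.06  0.   -1.12 -2.1 ]
bbox [-100.98378796 -130.76370124] [100.63906903 130.51851337]
left leg y 129.85287482388492 117.73547032139561
near leg x -88.03498325210737 -100.30292262214043
far end y 124.09369383342295
```

View pics/c_s.png

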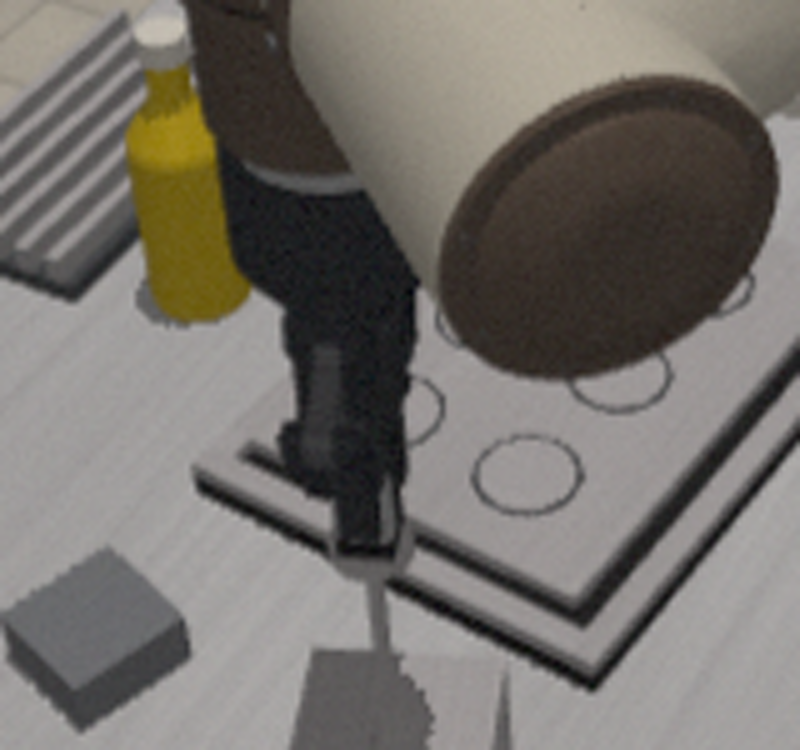

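View pics/c_t.png

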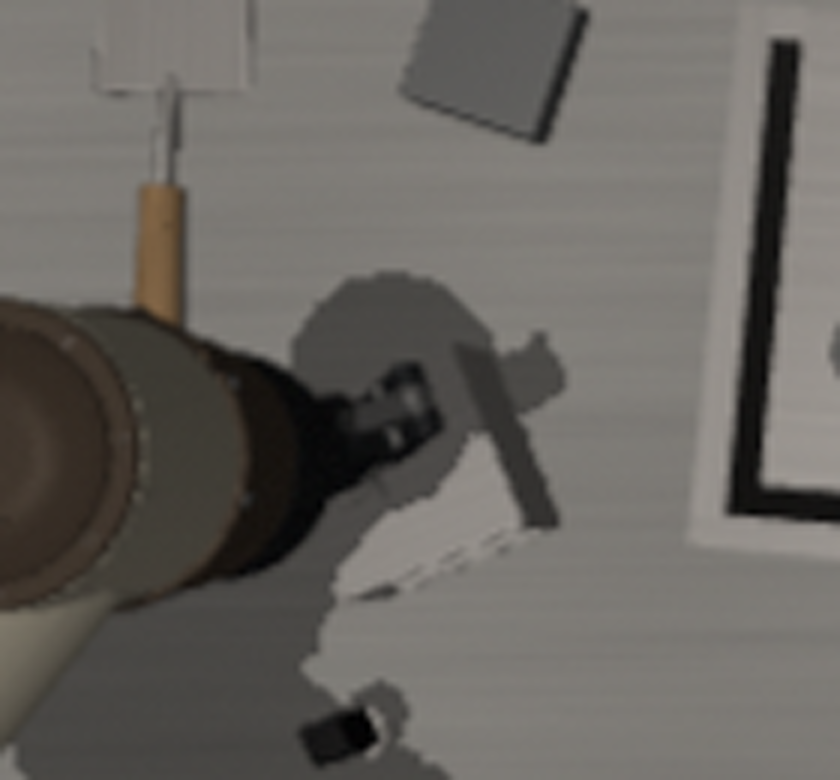

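```bash
python3 -c "
from h import *
go((662,221,231),(662,221,160))"
```

```text
t 5.62 pos [491.8 368.8 228.1] jawyaw 111.54 zax [-0.001 -0.    -1.   ] F [ 0.   0.4 -0.7] w 21.4 j [ 0.91  0.39 -0.06 -0.   -1.12 -2.1 ]
(662, 221, 231) tool shift m [-0.104  -0.2    -0.0031] rows>= 3.607035738677368
(662, 221, 160) tool shift m [-0.0001 -0.      0.071 ] rows>= 1.1360000000000001
```

Request:
{"name": "drive_tool", "arguments": {"plan": [[[-0.013, -0.025, 0], 0], [[-0.013, -0.025, 0], 0], [[-0.013, -0.025, 0], 0], [[-0.013, -0.025, 0], 0], [[-0.013, -0.025, 0], 0], [[-0.013, -0.025, 0], 0], [[-0.013, -0.025, 0], 0], [[-0.013, -0.025, 0.02], 0], [[0, 0, 0.025], 0], [[0, 0, 0.025], 0], [[0, 0, 0], 0], [[0, 0, 0], 0]]}}

```text
clock: 7.12
position: [662.8, 221.6, 158.5]
ee_rot: [-0.187, 0.982, -0.0, 0.0]
contact_force: [0.9, 0.1, -1.4]
gripper_width: 21.2
```

Run:
```python
from h import *
info()
S=shot("side","d");crop(S,210,160,370,290,5,"d_s.png");T=shot("top","d");crop(T,190,170,330,300,6,"d_t.png")
info()
```

```text
t 7.12 pos [662.8 221.6 158.5] jawyaw 111.59 zax [ 0. -0. -1.] F [ 0.9  0.1 -1.4] w 21.2 j [ 0.55  0.58  0.08  0.   -1.07 -1.75]
t 7.22 pos [663.1 221.9 159.6] jawyaw 111.59 zax [ 0.002  0.001 -1.   ] F [ 0.1 -0.1 -1.2] w 21.6 j [ 0.55  0.58  0.08  0.   -1.07 -1.75]
```

View pics/d_s.png

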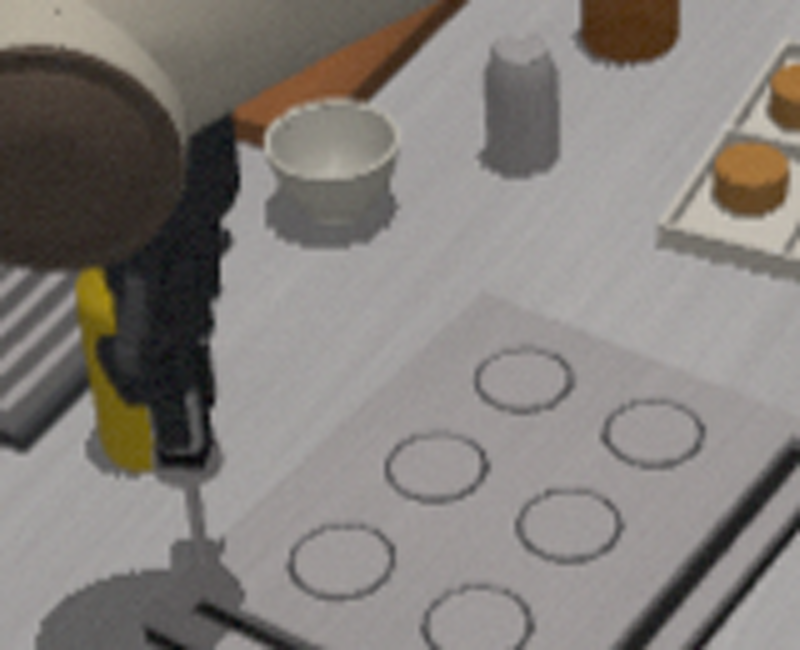

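View pics/d_t.png

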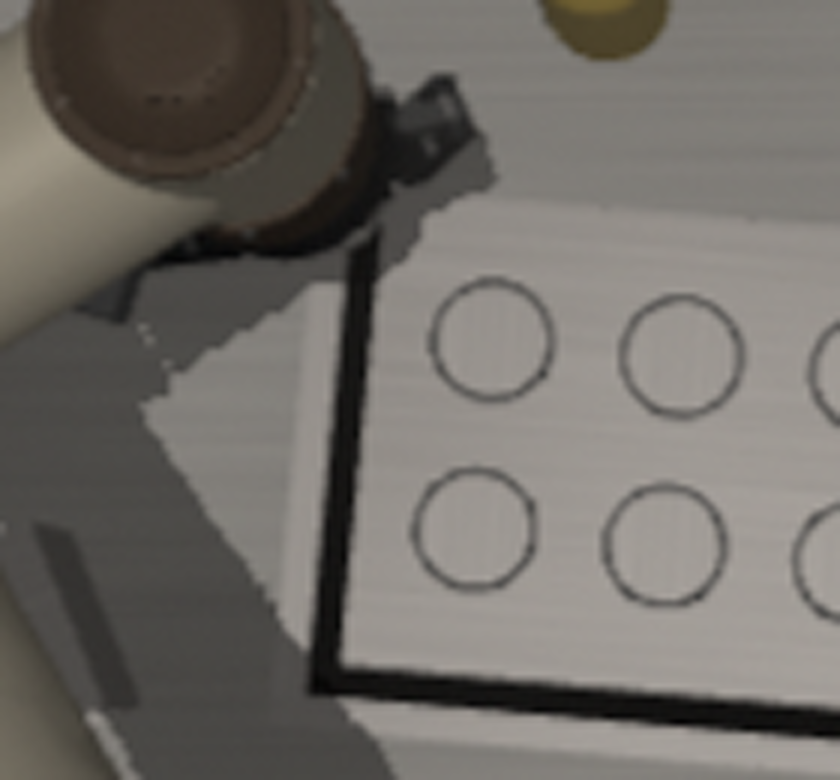

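Run:
```python
from h import *
S=arm.get_image("side"); s,R=info()
x,y=663.0,222.0; z=159.5-111
def px(X):
    p=proj(S,X); return (p+.5-np.array([210,160]))*5-.5
a=np.linspace(0,2*np.pi,72)
rim=np.array([px((x+16*np.cos(t),y+16*np.sin(t),z+h)) for t in a for h in (62,68)])
print("pred rim x",rim[:,0].min(),rim[:,0].max(),"ymax",rim[:,1].max())
for h in(0,20,30,40,50,60): print(h,px((x,y,z+h)).round(1))
J=np.array([px((x+1,y,z))-px((x,y,z)),px((x,y+1,z))-px((x,y,z)),px((x,y,z+1))-px((x,y,z))]);print(J)
crop(S,235,240,265,285,18,"e_s.png")
```

```text
t 7.28 pos [663.  221.9 159.7] jawyaw 111.59 zax [ 0.002  0.001 -1.   ] F [-0.2  0.1 -1.1] w 21.0 j [ 0.55  0.58  0.08  0.   -1.07 -1.75]
pred rim x 148.91550969787883 221.23778615266755 ymax 487.8412265457932
0 [201.1 560.5]
20 [196.3 530.1]
30 [193.9 514.6]
40 [191.4 498.9]
50 [188.9 483. ]
60 [186.4 466.9]
[[-1.77400069 -0.66772288]
 [-1.1789571   1.34757073]
 [-0.23554884 -1.50783391]]
```

View pics/e_s.png

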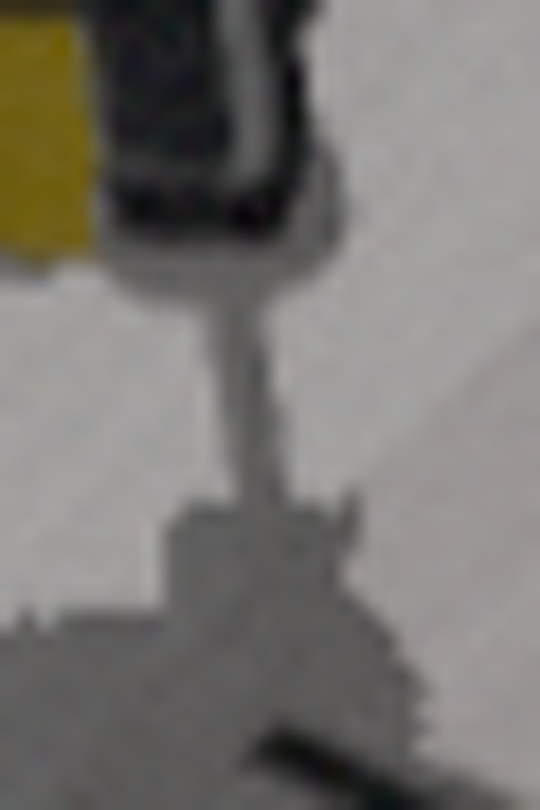

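Request:
{"name": "drive_tool", "arguments": {"plan": [[[0, 0.001, 0.008], 0], [[0, 0, 0.008], 0], [[0, 0, 0.006], 0], [[0, 0, 0.002], 0], [[0, 0, 0], 0], [[0, 0, 0], 0]]}}

```text
clock: 8.02
position: [662.4, 222.5, 134.6]
ee_rot: [-0.187, 0.982, 0.0, 0.0]
contact_force: [-0.4, 0.4, -1.0]
gripper_width: 21.1
```

Run:
```python
from h import *
info()
S=shot("side","f");crop(S,225,240,285,300,12,"f_s.png");info()
```

```text
t 8.03 pos [662.4 222.5 134.6] jawyaw 111.57 zax [ 0.001  0.    -1.   ] F [-0.4  0.4 -1. ] w 21.1 j [ 0.55  0.6   0.06  0.   -1.02 -1.75]
t 8.07 pos [662.4 222.5 134.6] jawyaw 111.57 zax [ 0.001  0.    -1.   ] F [-0.9  0.  -1. ] w 21.4 j [ 0.55  0.6   0.06  0.   -1.02 -1.75]
```

View pics/f_s.png

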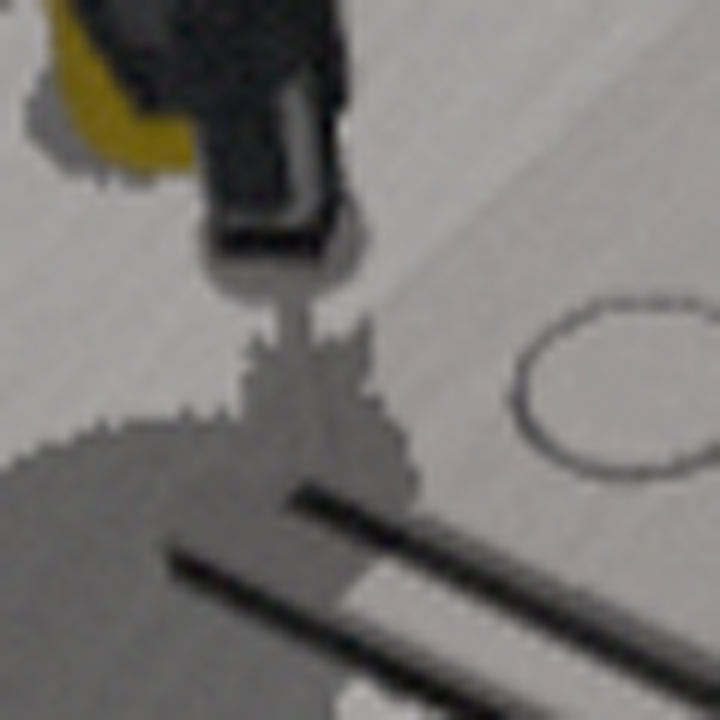

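```bash
cat > enh.py <<'E'
from h import *
def enh(n,x0,y0,x1,y1,s,f,lo=10,hi=150,N=4):
    d=arm.get_image(n); ims=[d["image"]]+[arm.get_image(n)["image"] for _ in range(N-1)]
    im=np.mean(ims,0)[y0:y1,x0:x1,::-1]; im=np.clip((im-lo)/(hi-lo),0,1)*255
    cv2.imwrite("pics/"+f,cv2.resize(im.astype(np.uint8),None,fx=s,fy=s,interpolation=cv2.INTER_CUBIC)); return d
E
python3 - <<'E'
from enh import *
s,R=info()
d=enh("side",235,260,275,300,18,"g_s.png",40,140)
z=134.5-111
for h in(0,20,40,60): print(h,((proj(d,(662.4-.76,222.5-.3,z+h))-[235,260]+.5)*18-.5).round(0))
th,o=-.1014,np.array([559.47,109.21]);R2=np.array([[np.cos(th),-np.sin(th)],[np.sin(th),np.cos(th)]])
for q in((101,117),(101,131),(91,124),(91,117),(91,131)):
    for zz in(20,12): print(q,zz,((proj(d,(*(R2@q+o),zz))-[235,260]+.5)*18-.5).round(0))
E
```

```text
t 8.07 pos [662.4 222.5 134.6] jawyaw 111.57 zax [ 0.001  0.    -1.   ] F [-0.9  0.  -1. ] w 21.4 j [ 0.55  0.6   0.06  0.   -1.02 -1.75]
0 [304. 357.]
20 [287. 251.]
40 [270. 141.]
60 [253.  30.]
(101, 117) 20 [271. 318.]
(101, 117) 12 [278. 360.]
(101, 131) 20 [204. 382.]
(101, 131) 12 [211. 424.]
(91, 124) 20 [296. 379.]
(91, 124) 12 [303. 421.]
(91, 117) 20 [329. 347.]
(91, 117) 12 [336. 389.]
(91, 131) 20 [262. 411.]
(91, 131) 12 [269. 453.]
```

View pics/g_s.png

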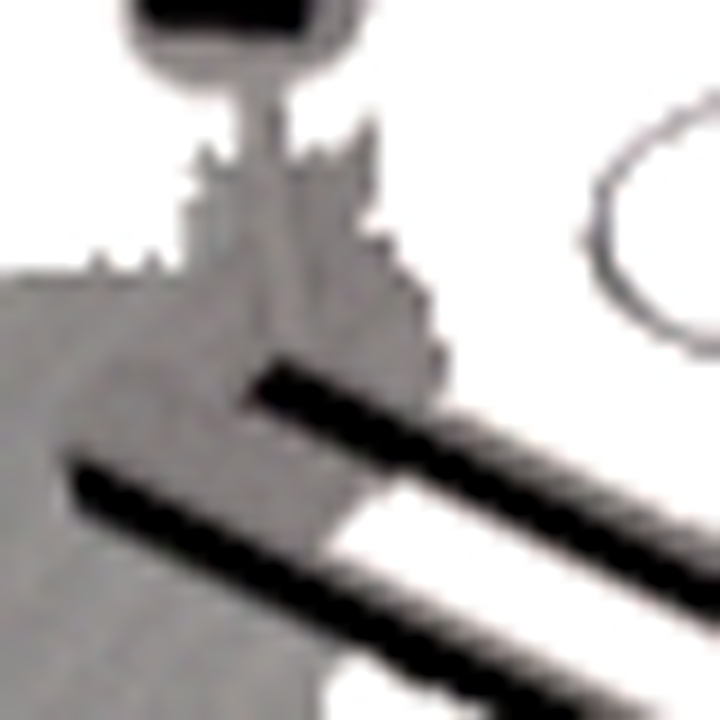

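Request:
{"name": "drive_tool", "arguments": {"plan": [[[0, 0, 0.0025], 0], [[0, 0, 0.002], 0], [[0, 0, 0], 0]]}}

```text
clock: 8.65
position: [662.0, 222.3, 129.4]
ee_rot: [-0.187, 0.982, -0.0, -0.0]
contact_force: [1.0, -0.1, -1.1]
gripper_width: 21.2
```

Request:
{"name": "drive_tool", "arguments": {"plan": [[[0, 0, 0.0025], 0], [[0, 0, 0], 0]]}}

```text
clock: 8.9
position: [662.0, 222.3, 127.0]
ee_rot: [-0.187, 0.982, -0.0, -0.0]
contact_force: [0.9, -0.3, -1.2]
gripper_width: 21.3
```

Request:
{"name": "drive_tool", "arguments": {"plan": [[[0, 0, 0.002], 0], [[0, 0, 0], 0], [[0, 0, 0], 0]]}}

```text
clock: 9.28
position: [662.2, 222.4, 125.3]
ee_rot: [-0.187, 0.982, 0.0, 0.0]
contact_force: [0.3, -0.9, -0.7]
gripper_width: 21.3
```

Run:
```python
from enh import *
s,R=info()
d=enh("side",235,260,275,300,18,"h_s.png",20,140)
```

```text
t 9.28 pos [662.2 222.4 125.3] jawyaw 111.57 zax [ 0.  0. -1.] F [ 0.3 -0.9 -0.7] w 21.3 j [ 0.55  0.61  0.05  0.   -1.01 -1.75]
```

View pics/h_s.png

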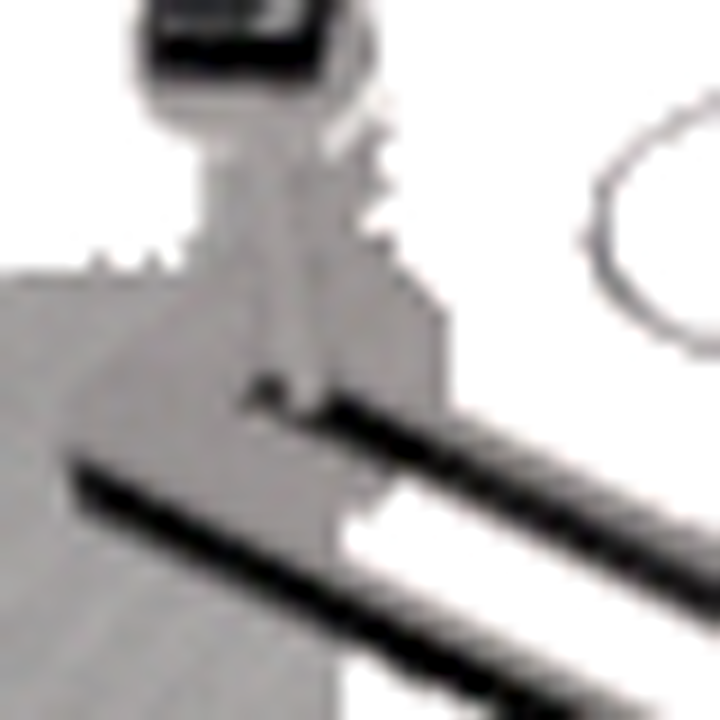

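The side view shows the shank at (305,405) in the crop, standing in the groove with no contact and in line with groove0. I'll begin the draw.

Request:
{"name": "drive_tool", "arguments": {"plan": [[[0.0022, 0.00114, 0], 0], [[0.0022, 0.00114, 0], 0], [[0.0022, 0.00114, 0], 0], [[0.0022, 0.00114, 0], 0], [[0.0022, 0.00114, 0], 0], [[0.0022, 0.00114, 0], 0], [[0.0022, 0.00114, 0], 0], [[0.0022, 0.00114, 0], 0], [[0.0022, 0.00114, 0], 0], [[0.0022, 0.00114, 0], 0], [[0.0022, 0.00114, 0], 0], [[0.0022, 0.00114, 0], 0]]}}

```text
clock: 10.98
position: [632.4, 225.4, 125.3]
ee_rot: [-0.187, 0.982, -0.0, -0.0]
contact_force: [-0.1, 0.1, -0.2]
gripper_width: 21.4
```

Request:
{"name": "drive_tool", "arguments": {"plan": [[[0.0022, 0.00114, 0], 0], [[0.0022, 0.00114, 0], 0], [[0.0022, 0.00114, 0], 0], [[0.0022, 0.00114, 0], 0], [[0.0022, 0.00114, 0], 0], [[0.0022, 0.00114, 0], 0], [[0.0022, 0.00114, 0], 0], [[0.0022, 0.00114, 0], 0], [[0.0022, 0.00114, 0], 0], [[0.0022, 0.00114, 0], 0], [[0.0022, 0.00114, 0], 0], [[0.0022, 0.00114, 0], 0]]}}

```text
clock: 12.48
position: [602.9, 228.4, 125.3]
ee_rot: [-0.187, 0.982, -0.0, -0.0]
contact_force: [0.3, -0.6, -1.4]
gripper_width: 21.3
```

Run:
```python
from enh import *
s,R=info()
d=enh("side",250,265,310,310,12,"i_s.png",20,180,2)
th,o=-.1014,np.array([559.47,109.21]);R2=np.array([[np.cos(th),-np.sin(th)],[np.sin(th),np.cos(th)]])
for q in((29.3,124),(29.3,117),(29.3,131),(33,124)):
    for zz in(20,14): print(q,zz,((proj(d,(*(R2@q+o),zz))-[250,265]+.5)*12-.5).round(0))
```

```text
t 12.47 pos [602.9 228.4 125.3] jawyaw 111.57 zax [-0. -0. -1.] F [ 0.3 -0.6 -1.4] w 21.3 j [ 0.61  0.53 -0.11  0.   -0.94 -1.81]
(29.3, 124) 20 [263. 315.]
(29.3, 124) 14 [266. 336.]
(29.3, 117) 20 [285. 292.]
(29.3, 117) 14 [287. 313.]
(29.3, 131) 20 [241. 337.]
(29.3, 131) 14 [244. 358.]
(33, 124) 20 [248. 307.]
(33, 124) 14 [251. 328.]
```

View pics/i_s.png

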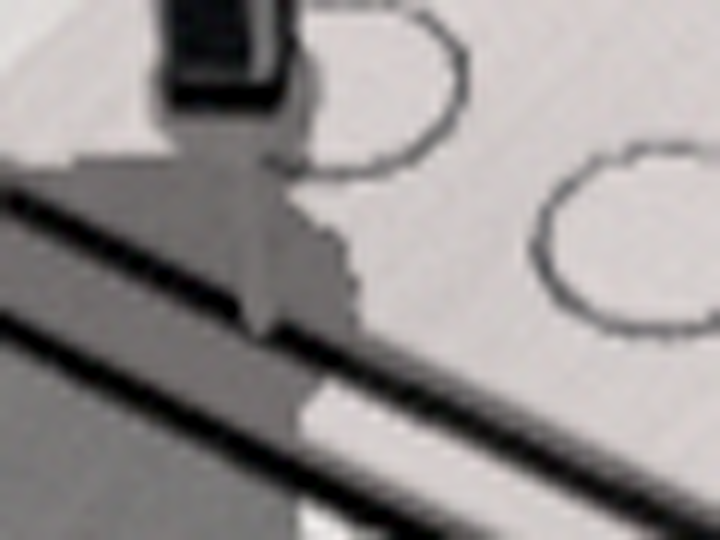

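On track: the tip is at (259,335) in the crop, on the predicted centre line.

Request:
{"name": "drive_tool", "arguments": {"plan": [[[0.0022, 0.00114, 0], 0], [[0.0022, 0.00114, 0], 0], [[0.0022, 0.00114, 0], 0], [[0.0022, 0.00114, 0], 0], [[0.0022, 0.00114, 0], 0], [[0.0022, 0.00114, 0], 0], [[0.0022, 0.00114, 0], 0], [[0.0022, 0.00114, 0], 0], [[0.0022, 0.00114, 0], 0], [[0.0022, 0.00114, 0], 0], [[0.0022, 0.00114, 0], 0], [[0.0022, 0.00114, 0], 0]]}}

```text
clock: 14.08
position: [573.3, 231.5, 125.3]
ee_rot: [-0.187, 0.982, 0.0, 0.0]
contact_force: [0.3, -0.6, -1.3]
gripper_width: 21.3
```

Request:
{"name": "drive_tool", "arguments": {"plan": [[[0.0022, 0.00114, 0], 0], [[0.0022, 0.00114, 0], 0], [[0.0022, 0.00114, 0], 0], [[0.0022, 0.00114, 0], 0], [[0.0022, 0.00114, 0], 0], [[0.0022, 0.00114, 0], 0], [[0.0022, 0.00114, 0], 0], [[0.0022, 0.00114, 0], 0], [[0.0022, 0.00114, 0], 0], [[0.0022, 0.00114, 0], 0], [[0.0022, 0.00114, 0], 0], [[0.0022, 0.00114, 0], 0]]}}

```text
clock: 15.58
position: [543.7, 234.5, 125.3]
ee_rot: [-0.187, 0.982, 0.0, 0.0]
contact_force: [0.4, 0.4, -0.1]
gripper_width: 21.6
```

Request:
{"name": "drive_tool", "arguments": {"plan": [[[0.0022, 0.00114, 0], 0], [[0.0022, 0.00114, 0], 0], [[0.0022, 0.00114, 0], 0], [[0.0022, 0.00114, 0], 0], [[0.0022, 0.00114, 0], 0], [[0.0022, 0.00114, 0], 0], [[0.0022, 0.00114, 0], 0], [[0.0022, 0.00114, 0], 0], [[0.0022, 0.00114, 0], 0], [[0.0022, 0.00114, 0], 0], [[0.0022, 0.00114, 0], 0], [[0.0022, 0.00114, 0], 0]]}}

```text
clock: 17.08
position: [514.1, 237.5, 125.3]
ee_rot: [-0.187, 0.982, 0.0, -0.0]
contact_force: [-0.0, -0.2, -1.8]
gripper_width: 21.2
```

Run:
```python
from enh import *
s,R=info()
d=enh("side",285,280,345,325,12,"j_s.png",20,180,2)
th,o=-.1014,np.array([559.47,109.21]);R2=np.array([[np.cos(th),-np.sin(th)],[np.sin(th),np.cos(th)]])
for q in((-58,124),(-94,124),):
    for zz in(20,14): print(q,zz,((proj(d,(*(R2@q+o),zz))-[285,280]+.5)*12-.5).round(0))
```

```text
t 17.07 pos [514.1 237.5 125.3] jawyaw 111.57 zax [-0.  0. -1.] F [-0.  -0.2 -1.8] w 21.2 j [ 0.72  0.41 -0.31 -0.   -0.85 -1.91]
(-58, 124) 20 [211. 317.]
(-58, 124) 14 [213. 338.]
(-94, 124) 20 [371. 396.]
(-94, 124) 14 [371. 417.]
```

View pics/j_s.png

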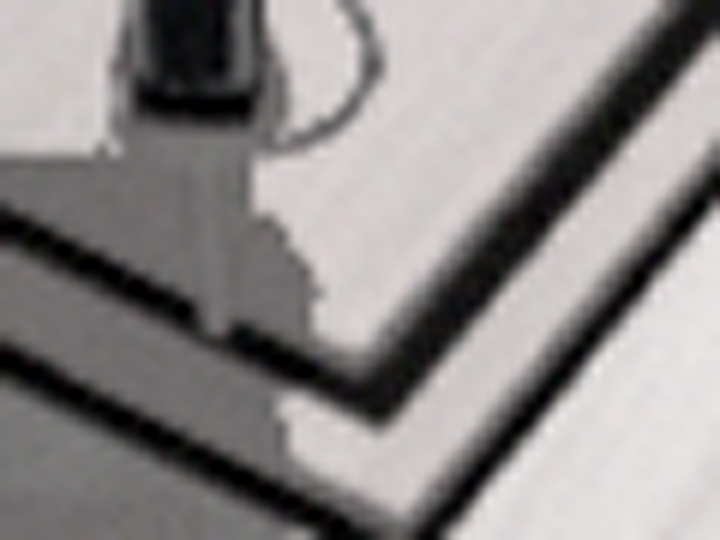

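Request:
{"name": "drive_tool", "arguments": {"plan": [[[0.0022, 0.00114, 0], 0], [[0.0022, 0.00114, 0], 0], [[0.0022, 0.00114, 0], 0], [[0.0022, 0.00114, 0], 0], [[0.0022, 0.00114, 0], 0], [[0.0022, 0.00114, 0], 0], [[0.0022, 0.00114, 0], 0], [[0.0022, 0.00114, 0], 0], [[0.0022, 0.00114, 0], 0], [[0.0022, 0.00114, 0], 0], [[0.0022, 0.00114, 0], 0], [[0.0022, 0.00114, 0], 0]]}}

```text
clock: 18.68
position: [484.5, 240.5, 125.3]
ee_rot: [-0.187, 0.982, 0.0, -0.0]
contact_force: [0.9, -0.8, -1.5]
gripper_width: 21.2
```

Request:
{"name": "drive_tool", "arguments": {"plan": [[[0.0022, 0.00114, 0], 0], [[0.0022, 0.00114, 0], 0], [[0.001, 0.0005, 0], 0], [[0.001, -0.002, 0], 0], [[0.00114, -0.0022, 0], 0], [[0.00114, -0.0022, 0], 0], [[0.00114, -0.0022, 0], 0], [[0.00114, -0.0022, 0], 0], [[0.00114, -0.0022, 0], 0], [[0.00114, -0.0022, 0], 0], [[0.00114, -0.0022, 0], 0], [[0.00114, -0.0022, 0], 0]]}}

```text
clock: 20.18
position: [476.4, 219.0, 125.3]
ee_rot: [-0.187, 0.982, 0.0, 0.0]
contact_force: [-0.3, 0.4, -0.5]
gripper_width: 20.9
```

Run:
```python
from enh import *
s,R=info()
d=enh("side",290,280,350,325,12,"k_s.png",20,180,2)
th,o=-.1014,np.array([559.47,109.21]);R2=np.array([[np.cos(th),-np.sin(th)],[np.sin(th),np.cos(th)]])
for q in((-94,102),(-94,90)):
    for zz in(20,14): print(q,zz,((proj(d,(*(R2@q+o),zz))-[290,280]+.5)*12-.5).round(0))
```

```text
t 20.18 pos [476.4 219.  125.3] jawyaw 111.57 zax [ 0.  0. -1.] F [-0.3  0.4 -0.5] w 20.9 j [ 0.74  0.35 -0.41 -0.   -0.8  -1.93]
(-94, 102) 20 [375. 320.]
(-94, 102) 14 [376. 341.]
(-94, 90) 20 [410. 279.]
(-94, 90) 14 [410. 300.]
```

View pics/k_s.png

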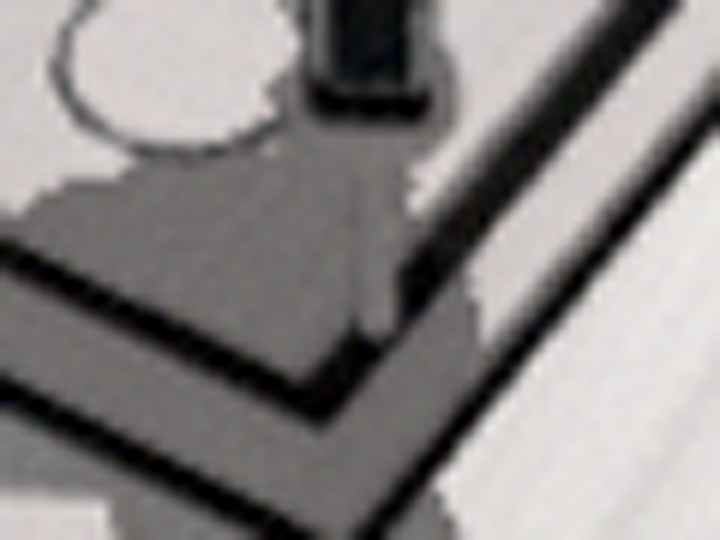

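Request:
{"name": "drive_tool", "arguments": {"plan": [[[0.00114, -0.0022, 0], 0], [[0.00114, -0.0022, 0], 0], [[0.00114, -0.0022, 0], 0], [[0.00114, -0.0022, 0], 0], [[0.00114, -0.0022, 0], 0], [[0.00114, -0.0022, 0], 0], [[0.00114, -0.0022, 0], 0], [[0.00114, -0.0022, 0], 0], [[0.00114, -0.0022, 0], 0], [[0.00114, -0.0022, 0], 0], [[0.00114, -0.0022, 0], 0], [[0.00114, -0.0022, 0], 0]]}}

```text
clock: 21.78
position: [473.4, 189.4, 125.3]
ee_rot: [-0.187, 0.982, -0.0, 0.0]
contact_force: [-0.2, -0.2, -1.5]
gripper_width: 21.2
```

Request:
{"name": "drive_tool", "arguments": {"plan": [[[0.00114, -0.0022, 0], 0], [[0.00114, -0.0022, 0], 0], [[0.00114, -0.0022, 0], 0], [[0.00114, -0.0022, 0], 0], [[0.00114, -0.0022, 0], 0], [[0.00114, -0.0022, 0], 0], [[0.00114, -0.0022, 0], 0], [[0.00114, -0.0022, 0], 0], [[0.00114, -0.0022, 0], 0], [[0.00114, -0.0022, 0], 0], [[0.00114, -0.0022, 0], 0], [[0.00114, -0.0022, 0], 0]]}}

```text
clock: 23.28
position: [470.4, 159.8, 125.3]
ee_rot: [-0.187, 0.982, 0.0, 0.0]
contact_force: [-0.1, 0.2, -1.6]
gripper_width: 21.3
```

Request:
{"name": "drive_tool", "arguments": {"plan": [[[0.00114, -0.0022, 0], 0], [[0.00114, -0.0022, 0], 0], [[0.00114, -0.0022, 0], 0], [[0.00114, -0.0022, 0], 0], [[0.00114, -0.0022, 0], 0], [[0.00114, -0.0022, 0], 0], [[0.00114, -0.0022, 0], 0], [[0.00114, -0.0022, 0], 0], [[0.00114, -0.0022, 0], 0], [[0.00114, -0.0022, 0], 0], [[0.00114, -0.0022, 0], 0], [[0.00114, -0.0022, 0], 0]]}}

```text
clock: 24.78
position: [467.4, 130.3, 125.3]
ee_rot: [-0.187, 0.982, -0.0, -0.0]
contact_force: [-0.1, -0.1, -1.4]
gripper_width: 21.2
```

Run:
```python
from enh import *
s,R=info()
d=enh("side",315,250,375,295,12,"l_s.png",20,180,2)
th,o=-.1014,np.array([559.47,109.21]);R2=np.array([[np.cos(th),-np.sin(th)],[np.sin(th),np.cos(th)]])
for q in((-94,12),(-94,0)):
    for zz in(20,14): print(q,zz,((proj(d,(*(R2@q+o),zz))-[315,250]+.5)*12-.5).round(0))
```

```text
t 24.77 pos [467.4 130.3 125.3] jawyaw 111.57 zax [-0. -0. -1.] F [-0.1 -0.1 -1.4] w 21.2 j [ 0.61  0.3  -0.51  0.   -0.77 -1.8 ]
(-94, 12) 20 [324. 387.]
(-94, 12) 14 [323. 408.]
(-94, 0) 20 [355. 350.]
(-94, 0) 14 [354. 371.]
```

View pics/l_s.png

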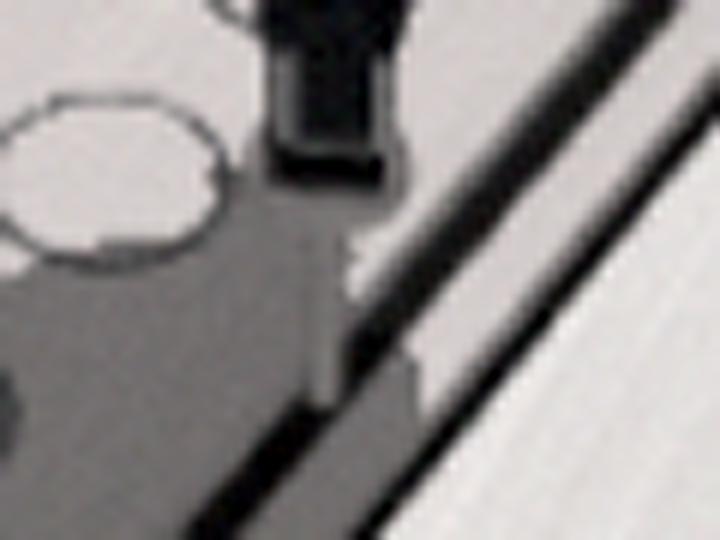

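Still on the centre line, with the tip at (325,402) in the crop, which is y ≈ 12. Carrying on along the near leg.

Request:
{"name": "drive_tool", "arguments": {"plan": [[[0.00114, -0.0022, 0], 0], [[0.00114, -0.0022, 0], 0], [[0.00114, -0.0022, 0], 0], [[0.00114, -0.0022, 0], 0], [[0.00114, -0.0022, 0], 0], [[0.00114, -0.0022, 0], 0], [[0.00114, -0.0022, 0], 0], [[0.00114, -0.0022, 0], 0], [[0.00114, -0.0022, 0], 0], [[0.00114, -0.0022, 0], 0], [[0.00114, -0.0022, 0], 0], [[0.00114, -0.0022, 0], 0]]}}

```text
clock: 26.38
position: [464.4, 100.7, 125.3]
ee_rot: [-0.187, 0.982, -0.0, -0.0]
contact_force: [0.1, -0.2, -1.1]
gripper_width: 21.3
```

Request:
{"name": "drive_tool", "arguments": {"plan": [[[0.00114, -0.0022, 0], 0], [[0.00114, -0.0022, 0], 0], [[0.00114, -0.0022, 0], 0], [[0.00114, -0.0022, 0], 0], [[0.00114, -0.0022, 0], 0], [[0.00114, -0.0022, 0], 0], [[0.00114, -0.0022, 0], 0], [[0.00114, -0.0022, 0], 0], [[0.00114, -0.0022, 0], 0], [[0.00114, -0.0022, 0], 0], [[0.00114, -0.0022, 0], 0], [[0.00114, -0.0022, 0], 0]]}}

```text
clock: 27.88
position: [461.4, 71.1, 125.3]
ee_rot: [-0.187, 0.982, -0.0, 0.0]
contact_force: [0.5, -0.2, -0.8]
gripper_width: 21.1
```

Request:
{"name": "drive_tool", "arguments": {"plan": [[[0.00114, -0.0022, 0], 0], [[0.00114, -0.0022, 0], 0], [[0.00114, -0.0022, 0], 0], [[0.00114, -0.0022, 0], 0], [[0.00114, -0.0022, 0], 0], [[0.00114, -0.0022, 0], 0], [[0.00114, -0.0022, 0], 0], [[0.00114, -0.0022, 0], 0], [[0.00114, -0.0022, 0], 0], [[0.00114, -0.0022, 0], 0], [[0.00114, -0.0022, 0], 0], [[0.00114, -0.0022, 0], 0]]}}

```text
clock: 29.38
position: [458.3, 41.5, 125.3]
ee_rot: [-0.187, 0.982, 0.0, 0.0]
contact_force: [-0.6, 0.2, -0.7]
gripper_width: 21.2
```

Request:
{"name": "drive_tool", "arguments": {"plan": [[[0.00114, -0.0022, 0], 0], [[0.00114, -0.0022, 0], 0], [[0.00114, -0.0022, 0], 0], [[0.00114, -0.0022, 0], 0], [[0.00114, -0.0022, 0], 0], [[0.00114, -0.0022, 0], 0], [[0.00114, -0.0022, 0], 0], [[0.00114, -0.0022, 0], 0], [[0.00114, -0.0022, 0], 0], [[0.00114, -0.0022, 0], 0], [[0.00114, -0.0022, 0], 0], [[0.00114, -0.0022, 0], 0]]}}

```text
clock: 30.88
position: [455.3, 11.9, 125.3]
ee_rot: [-0.187, 0.982, 0.0, 0.0]
contact_force: [0.3, 0.5, -0.1]
gripper_width: 21.4
```

Run:
```python
from enh import *
s,R=info()
d=enh("side",350,225,400,265,14,"m_s.png",20,180,2)
th,o=-.1014,np.array([559.47,109.21]);R2=np.array([[np.cos(th),-np.sin(th)],[np.sin(th),np.cos(th)]])
for q in((-94,-107),(-94,-121),(-94,-131)):
    for zz in(20,14): print(q,zz,((proj(d,(*(R2@q+o),zz))-[350,225]+.5)*14-.5).round(0))
```

```text
t 30.88 pos [455.3  11.9 125.3] jawyaw 111.57 zax [ 0.  0. -1.] F [ 0.3  0.5 -0.1] w 21.4 j [ 0.38  0.25 -0.57 -0.   -0.75 -1.58]
(-94, -107) 20 [230. 398.]
(-94, -107) 14 [229. 422.]
(-94, -121) 20 [268. 353.]
(-94, -121) 14 [266. 378.]
(-94, -131) 20 [294. 322.]
(-94, -131) 14 [293. 346.]
```

View pics/m_s.png

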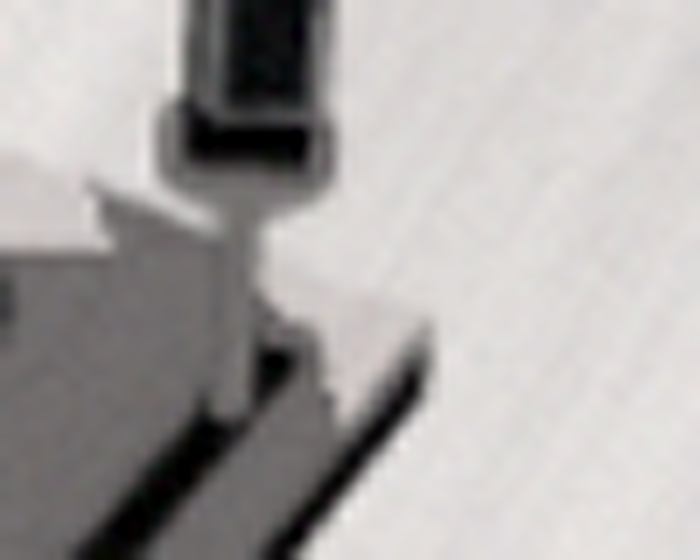

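Request:
{"name": "drive_tool", "arguments": {"plan": [[[0.00114, -0.0022, 0], 0], [[0.00114, -0.0022, 0], 0], [[0.00114, -0.0022, 0], 0], [[0.00114, -0.0022, 0], 0], [[0.00114, -0.0022, 0], 0], [[0.0005, -0.001, 0], 0], [[0, 0, 0], 0], [[0, 0, 0], 0], [[0, 0, 0], 0], [[0, 0, 0], 0]]}}

```text
clock: 32.22
position: [454.0, -1.3, 125.3]
ee_rot: [-0.187, 0.982, 0.0, 0.0]
contact_force: [0.2, 0.4, -1.3]
gripper_width: 21.4
```

Run:
```python
from enh import *
d=enh("side",350,225,400,265,14,"n_s.png",20,180,2)
go((454,-1.7,225),(491.8,368.8,228),(492.3,369.3,128.6))
```

```text
t 32.33 pos [454.   -1.3 125.3] jawyaw 111.57 zax [ 0.  0. -1.] F [ 0.2 -0.5 -0.5] w 21.3 j [ 0.36  0.25 -0.58 -0.   -0.74 -1.55]
(454, -1.7, 225) tool shift m [ 0.0001 -0.0004 -0.0997] rows>= 1.5946987259406442
(491.8, 368.8, 228) tool shift m [-0.1714  0.3307 -0.003 ] rows>= 5.958965601511725
(492.3, 369.3, 128.6) tool shift m [-0.0006  0.0003  0.0994] rows>= 1.5904402409395961
```

View pics/n_s.png

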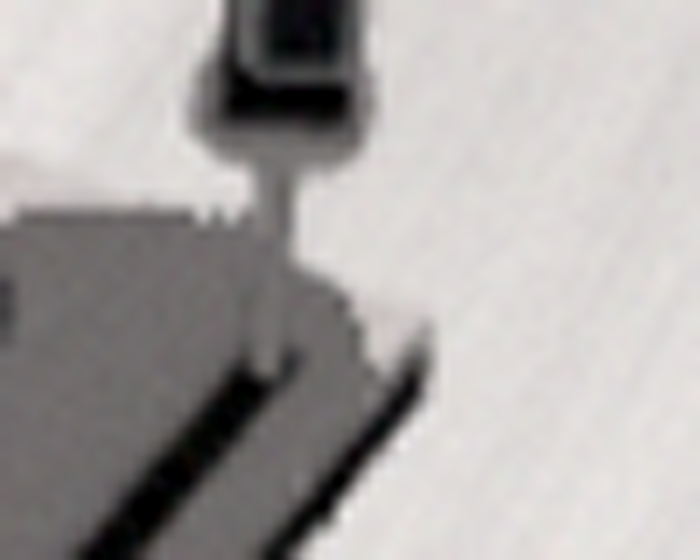

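The tip is at groove7, at (267,374) in the crop. Lifting and going back to the stand.

Request:
{"name": "drive_tool", "arguments": {"plan": [[[0, 0, -0.01], 0], [[0, 0, -0.025], 0], [[0, 0, -0.035], 0], [[0, 0, -0.03], 0], [[-0.02, 0.039, 0], 0], [[-0.025, 0.048, 0], 0], [[-0.025, 0.048, 0], 0], [[-0.025, 0.048, 0], 0], [[-0.025, 0.048, 0], 0], [[-0.025, 0.048, 0], 0], [[-0.017, 0.033, 0], 0], [[-0.009, 0.0187, 0], 0]]}}

```text
clock: 33.83
position: [491.3, 370.8, 225.5]
ee_rot: [-0.188, 0.982, -0.0, 0.0]
contact_force: [0.8, 0.1, -1.4]
gripper_width: 21.0
```

Request:
{"name": "drive_tool", "arguments": {"plan": [[[0, 0, 0], 0], [[0, 0, 0], 0], [[0, 0, 0], 0]]}}

```text
clock: 34.2
position: [491.5, 367.9, 225.7]
ee_rot: [-0.187, 0.982, 0.0, 0.0]
contact_force: [0.4, -0.5, -1.1]
gripper_width: 21.4
```

Run:
```python
from enh import *
d=enh("side",230,270,310,350,9,"o_s.png",20,180,2)
go((492.3,369.3,128.6))
```

```text
t 34.3 pos [491.5 368.2 225.7] jawyaw 111.51 zax [ 0.  0. -1.] F [ 0.6  0.4 -1.5] w 21.8 j [ 0.91  0.39 -0.07 -0.   -1.12 -2.1 ]
(492.3, 369.3, 128.6) tool shift m [-0.0011  0.0008  0.0971] rows>= 1.5540413437310683
```

View pics/o_s.png

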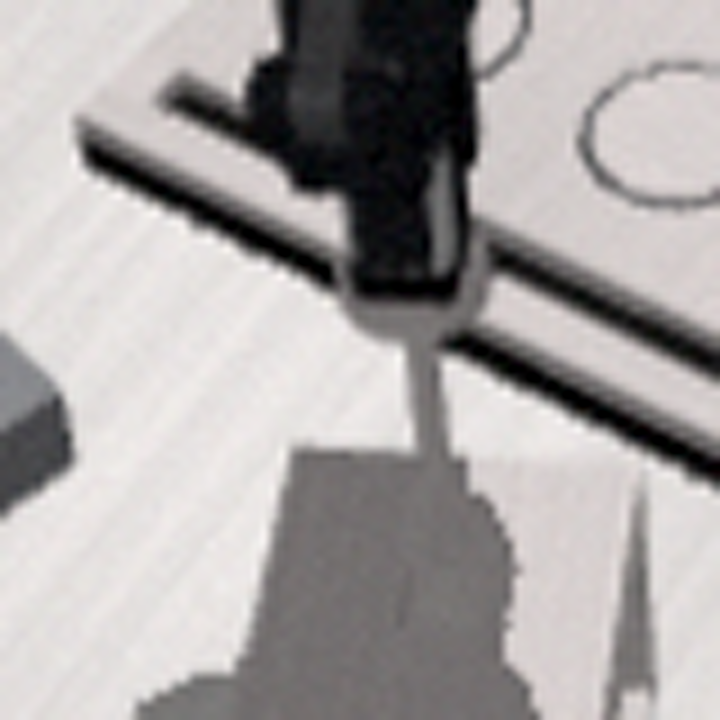

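Request:
{"name": "drive_tool", "arguments": {"plan": [[[-0.0013, 0.001, 0.02], 0], [[0, 0, 0.025], 0], [[0, 0, 0.015], 0], [[0, 0, 0.01], 0], [[0, 0, 0.01], 0], [[0, 0, 0], 0]]}}

```text
clock: 35.05
position: [492.1, 370.3, 144.8]
ee_rot: [-0.187, 0.982, -0.0, -0.0]
contact_force: [-0.1, -0.4, -0.3]
gripper_width: 21.3
```

Request:
{"name": "drive_tool", "arguments": {"plan": [[[0, 0, 0.004], 0], [[0, 0, 0.004], 0], [[0, 0, 0.003], 0], [[0, 0, 0.002], 0], [[0, 0, 0], 0]]}}

```text
clock: 35.67
position: [492.2, 370.4, 132.2]
ee_rot: [-0.187, 0.982, -0.0, -0.0]
contact_force: [-0.1, -0.4, -0.3]
gripper_width: 21.3
```

Request:
{"name": "drive_tool", "arguments": {"plan": [[[0, 0, 0.0015], 0], [[0, 0, 0.0012], 0], [[0, 0, 0], 0]]}}

```text
clock: 36.05
position: [492.3, 370.4, 129.5]
ee_rot: [-0.187, 0.982, -0.0, -0.0]
contact_force: [0.5, -0.2, -0.7]
gripper_width: 21.2
```

Request:
{"name": "drive_tool", "arguments": {"plan": [[[0, 0, 0.0008], 0], [[0, 0, 0], 0], [[0, 0, 0], 0]]}}

```text
clock: 36.42
position: [492.3, 370.5, 128.8]
ee_rot: [-0.187, 0.982, -0.0, 0.0]
contact_force: [-0.4, -0.9, -0.7]
gripper_width: 21.0
```

Request:
{"name": "drive_tool", "arguments": {"plan": [[[0, 0, 0], 0], [[0, 0, 0], 0], [[0, 0, 0], 0], [[0, 0, 0], 0], [[0, 0, 0], 0], [[0, 0, 0], 0]], "fingers": -0.2}}

```text
clock: 37.17
position: [492.3, 370.5, 128.8]
ee_rot: [-0.187, 0.982, -0.0, -0.0]
contact_force: [0.3, 0.2, 0.4]
gripper_width: 51.4
```

Request:
{"name": "drive_tool", "arguments": {"plan": [[[0, 0, -0.01], 0], [[0, 0, -0.025], 0], [[0, 0, -0.04], 0], [[0, 0, -0.04], 0], [[0, 0, -0.03], 0]]}}

```text
clock: 37.8
position: [492.6, 370.7, 276.9]
ee_rot: [-0.187, 0.982, 0.001, 0.001]
contact_force: [-0.1, -0.0, -0.2]
gripper_width: 51.4
```

Run:
```python
from enh import *
d=enh("side",220,270,320,370,7,"p_s.png",20,180,2)
go((430,-100,275),(450,-260,240))
```

```text
t 37.9 pos [493.7 371.6 279.3] jawyaw 111.6 zax [ 0.007  0.007 -1.   ] F [ 0.   0.1 -0.2] w 51.2 j [ 0.91  0.35  0.02  0.   -1.23 -2.1 ]
(430, -100, 275) tool shift m [ 0.2329 -0.415   0.0007] rows>= 7.614492113662015
(450, -260, 240) tool shift m [ 0.0406 -0.1562  0.0341] rows>= 2.6399999999999992
```

View pics/p_s.png

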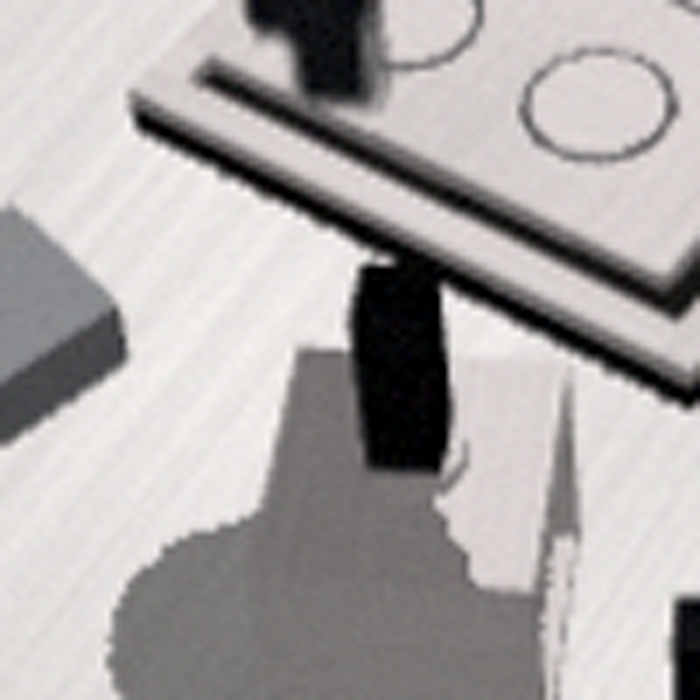

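The scraper hangs upright in its stand again, with the handle at (405,370) in the crop. Next I'll measure the tray and re-check the cakes.

```bash
cat > cakes.py <<'E'
from h import *
def cakes(d,n="T",bias=(-2,0.5)):
    hsv=cv2.cvtColor(d["image"],cv2.COLOR_RGB2HSV); m=cv2.inRange(hsv,(5,110,70),(22,255,255)); out=[]
    for k in cv2.findContours(m,cv2.RETR_EXTERNAL,cv2.CHAIN_APPROX_NONE)[0]:
        a=cv2.contourArea(k)
        if 90<a<330:
            e=cv2.fitEllipse(k)
            if max(e[1])>1.4*min(e[1]): continue
            p=onz(d,e[0],28)
            if 350<p[0]<720 and -450<p[1]<240: out.append((a,e[0],p[:2]+bias if n=="T" else p[:2]))
    return out
E
python3 - <<'E'
from cakes import *
d=shot("top","q"); s=shot("side")
for n,x in(("T",d),("S",s)):
  for a,e,p in cakes(x,n): print(n,a,np.round(e,1),np.round(p,1))
crop(d,385,215,505,325,6,"q_t.png")
E
```

```text
T 205.5 [422.  300.3] [ 429.6 -205.8]
T 198.5 [465.7 296.7] [ 437.1 -315.2]
T 202.5 [411.8 277.8] [ 485.8 -182. ]
T 200.0 [422.9 243.5] [ 571.3 -211.9]
T 196.0 [459.6 241.3] [ 575.7 -304.1]
S 159.0 [405.5 209.5] [ 424.1 -191. ]
S 128.0 [383.7 207.7] [ 481.3 -172.3]
S 110.5 [361.1 195.3] [ 561.5 -198.4]
S 145.5 [415.7 188.5] [ 431.7 -298.6]
```

View pics/q_t.png

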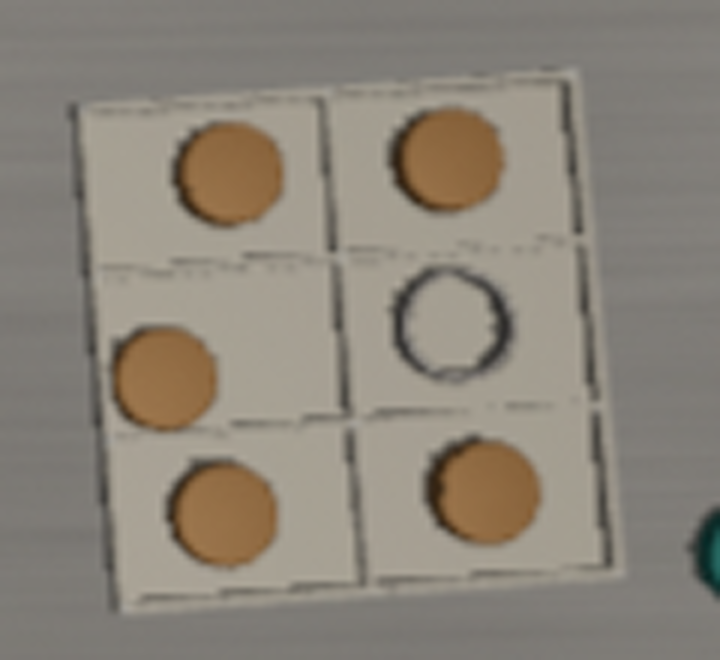

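One cake has been knocked to about (486,-182), against the left wall of its compartment. The other four haven't moved. I'll start carrying.

Request:
{"name": "drive_tool", "arguments": {"plan": [[[0.0219, -0.0423, 0.003], 0], [[0.0219, -0.0423, 0.004], 0], [[0.0219, -0.0423, 0.006], 0], [[0.0219, -0.0423, 0.008], 0], [[0.0219, -0.0423, 0.008], 0], [[0.0219, -0.0423, 0.008], 0], [[0.0219, -0.0423, 0.008], 0], [[0.0219, -0.0423, 0.008], 0], [[0.0219, -0.0423, 0.008], 0], [[0.0219, -0.0423, 0.008], 0], [[0, 0, 0.005], 8.4], [[0, 0, 0.005], 8.4]], "fingers": -0.35}}

```text
clock: 39.5
position: [442.9, -104.3, 193.4]
ee_rot: [-0.038, 0.999, 0.0, -0.001]
contact_force: [-0.6, -0.3, -0.3]
gripper_width: 57.7
```

Run:
```python
from h import *
go((429.6,-205.8,100),(429.6,-205.8,41))
```

```text
t 39.5 pos [ 442.9 -104.3  193.4] jawyaw 94.37 zax [-0.003 -0.    -1.   ] F [-0.6 -0.3 -0.3] w 57.7 j [ 0.13  0.16 -0.48 -0.   -0.93 -1.62]
(429.6, -205.8, 100) tool shift m [ 0.0208 -0.1002  0.0935] rows>= 2.2175534760343147
(429.6, -205.8, 41) tool shift m [-0.0002 -0.      0.059 ] rows>= 0.9440000000000002
```

Request:
{"name": "drive_tool", "arguments": {"plan": [[[0.005, -0.025, 0.024], 0], [[0.005, -0.025, 0.024], 0], [[0.005, -0.025, 0.024], 0], [[0.005, -0.025, 0.024], 0], [[0, 0, 0], 0], [[0, 0, 0], 0]]}}

```text
clock: 40.25
position: [432.4, -204.6, 98.7]
ee_rot: [-0.042, 0.999, -0.0, -0.0]
contact_force: [0.5, -0.2, 0.4]
gripper_width: 57.7
```

Run:
```python
from h import *
go((429.6,-205.8,60),(429.6,-205.8,40))
d=shot("side");crop(d,360,150,460,240,7,"r_s.png")
```

```text
t 40.25 pos [ 432.4 -204.6   98.7] jawyaw 94.77 zax [-0.001 -0.    -1.   ] F [ 0.5 -0.2  0.4] w 57.7 j [-0.1   0.33 -0.55  0.   -0.69 -1.39]
(429.6, -205.8, 60) tool shift m [ 0.0028 -0.001   0.0387] rows>= 0.6214915954822186
(429.6, -205.8, 40) tool shift m [-0.   -0.    0.02] rows>= 0.32
```

View pics/r_s.png

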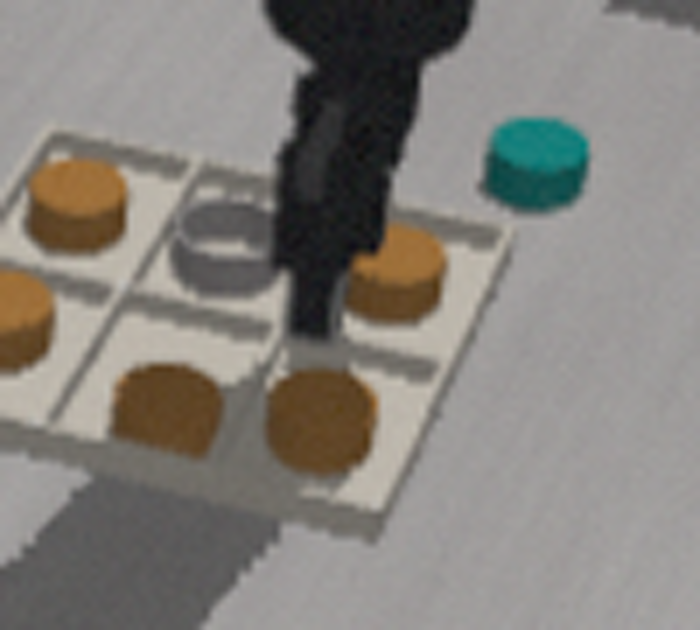

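Request:
{"name": "drive_tool", "arguments": {"plan": [[[0.0028, -0.001, 0.02], 0], [[0, 0, 0.02], 0], [[0, 0, 0.013], 0], [[0, 0, 0.006], 0], [[0, 0, 0], 0]]}}

```text
clock: 40.92
position: [430.0, -205.8, 39.9]
ee_rot: [-0.042, 0.999, -0.0, 0.0]
contact_force: [-0.1, 0.6, 0.1]
gripper_width: 57.2
```

Request:
{"name": "drive_tool", "arguments": {"plan": [[[0, 0, 0], 0], [[0, 0, 0], 0], [[0, 0, 0], 0], [[0, 0, 0], 0], [[0, 0, 0], 0]], "fingers": 1}}

```text
clock: 41.55
position: [430.4, -206.1, 40.8]
ee_rot: [-0.042, 0.999, -0.0, 0.001]
contact_force: [-0.8, 0.4, 6.0]
gripper_width: 41.5
```

Run:
```python
from h import *
info()
d=shot("side");crop(d,360,150,460,240,7,"s2_s.png")
```

```text
t 41.55 pos [ 430.4 -206.1   40.8] jawyaw 94.79 zax [ 0.002 -0.    -1.   ] F [-0.8  0.4  6. ] w 41.5 j [-0.1   0.42 -0.61  0.   -0.54 -1.38]
```

View pics/s2_s.png

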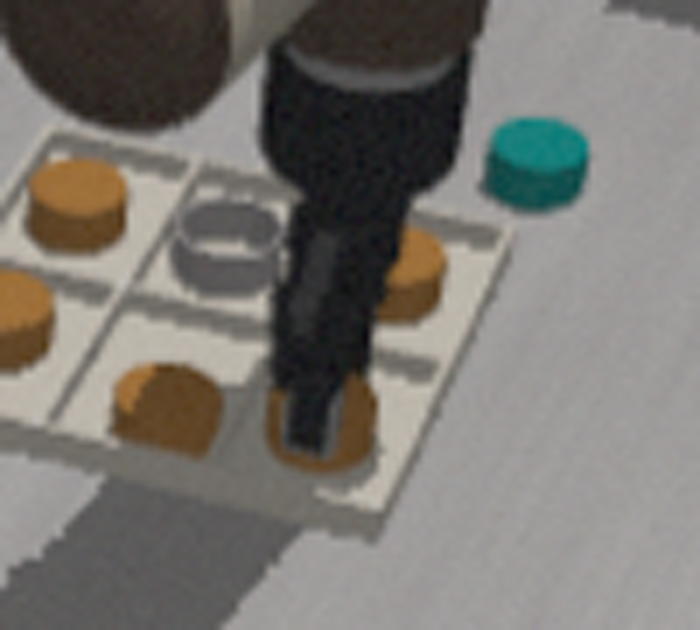

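Request:
{"name": "drive_tool", "arguments": {"plan": [[[0, 0, 0], 0], [[0, 0, -0.01], 0], [[0, 0, -0.02], 0], [[0, 0, -0.03], 0], [[0, 0, -0.03], 0], [[0, 0, 0], 0], [[0, 0, 0], 0]]}}

```text
clock: 42.48
position: [429.1, -205.8, 129.5]
ee_rot: [-0.041, 0.999, 0.0, -0.0]
contact_force: [-0.2, -0.2, -0.6]
gripper_width: 41.6
```

Run:
```python
from h import *
go((541,176.9,130),(541,176.9,56))
d=shot("side");crop(d,360,130,460,230,7,"t_s.png")
```

```text
t 42.48 pos [ 429.1 -205.8  129.5] jawyaw 94.73 zax [-0.001  0.001 -1.   ] F [-0.2 -0.2 -0.6] w 41.6 j [-0.11  0.28 -0.52 -0.   -0.77 -1.38]
(541, 176.9, 130) tool shift m [-0.1431  0.3722 -0.0004] rows>= 6.379655354627708
(541, 176.9, 56) tool shift m [-0.    -0.     0.074] rows>= 1.184
```

View pics/t_s.png

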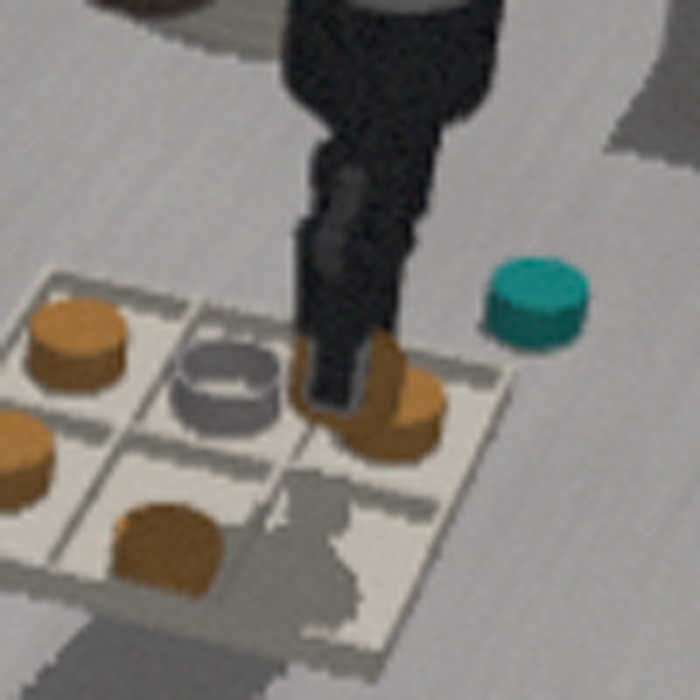

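Run:
```python
from enh import *
d=enh("side",392,165,432,200,18,"u_s.png",10,170,3)
T=0.
import h
for dx in(0,-4): 
  for zz in (-12,12):
    print(dx,zz,((proj(d,(429.1+dx,-205.8,129.5-24+zz))-[392,165]+.5)*18-.5).round(0))
```

```text
0 -12 [296. 401.]
0 12 [313. 268.]
-4 -12 [322. 407.]
-4 12 [338. 274.]
```

View pics/u_s.png

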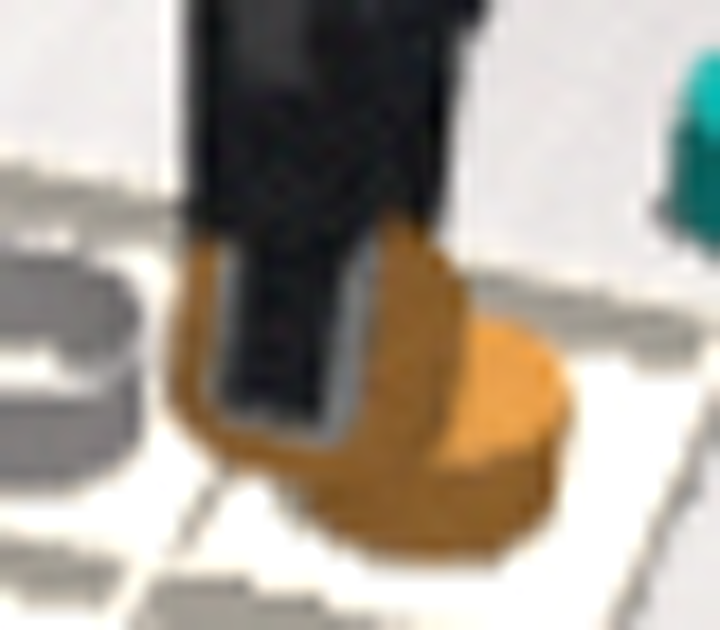

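Request:
{"name": "drive_tool", "arguments": {"plan": [[[-0.0183, 0.0465, 0], 0], [[-0.0183, 0.0465, 0], 0], [[-0.0183, 0.0465, 0], 0], [[-0.0183, 0.0465, 0], 0], [[-0.0183, 0.0465, 0], 0], [[-0.0183, 0.0465, 0], 0], [[-0.0183, 0.0465, 0], 0], [[-0.0183, 0.0465, 0], 0], [[0, 0, 0.03], 0], [[0, 0, 0.02], 0], [[0, 0, 0], 0], [[0, 0, 0], 0]]}}

```text
clock: 44.18
position: [545.2, 177.0, 80.1]
ee_rot: [-0.042, 0.999, -0.0, 0.0]
contact_force: [0.8, 0.2, 0.0]
gripper_width: 41.4
```

Run:
```python
from enh import *
d=enh("side",270,230,350,300,9,"v_s.png",10,200,2)
go((544,176.9,57.5))
```

```text
t 44.27 pos [545.4 177.1  80.8] jawyaw 94.76 zax [ 0.002  0.001 -1.   ] F [ 0.5 -0.3  0. ] w 41.7 j [ 0.6   0.48 -0.34  0.   -0.75 -2.08]
(544, 176.9, 57.5) tool shift m [ 0.0014 -0.0001  0.0233] rows>= 0.3732833019675913
```

View pics/v_s.png

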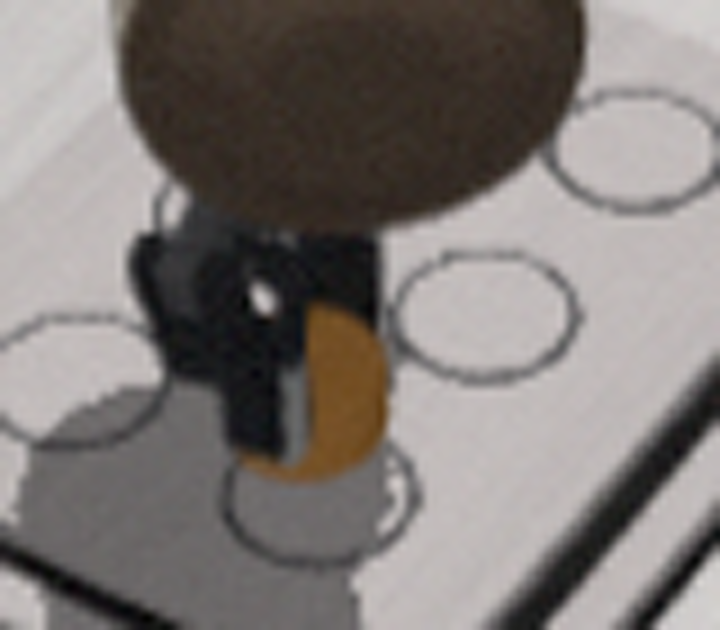

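Request:
{"name": "drive_tool", "arguments": {"plan": [[[0.0014, 0, 0.008], 0], [[0, 0, 0.007], 0], [[0, 0, 0.005], 0], [[0, 0, 0.002], 0], [[0, 0, 0], 0]]}}

```text
clock: 44.9
position: [543.4, 176.8, 57.6]
ee_rot: [-0.042, 0.999, -0.0, -0.0]
contact_force: [-0.5, -0.9, -0.2]
gripper_width: 41.8
```

Run:
```python
from enh import *
info()
d=enh("side",270,230,350,300,9,"w_s.png",10,200,2)
```

```text
t 44.9 pos [543.4 176.8  57.6] jawyaw 94.77 zax [-0. -0. -1.] F [-0.5 -0.9 -0.2] w 41.8 j [ 0.6   0.51 -0.36  0.   -0.7  -2.09]
```

View pics/w_s.png

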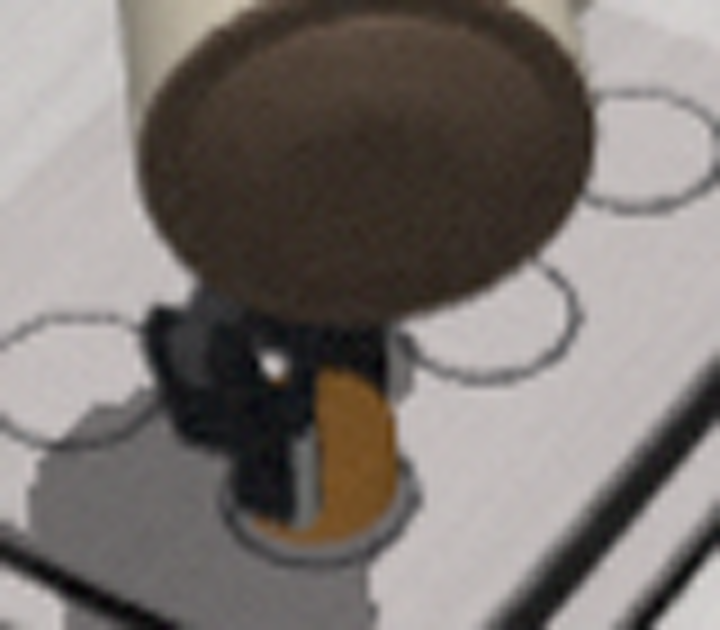

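Request:
{"name": "drive_tool", "arguments": {"plan": [[[0, 0, 0.001], 0], [[0, 0, 0], 0]]}}

```text
clock: 45.25
position: [543.5, 176.9, 56.9]
ee_rot: [-0.042, 0.999, 0.0, 0.0]
contact_force: [0.9, -0.3, -0.9]
gripper_width: 41.3
```

Request:
{"name": "drive_tool", "arguments": {"plan": [[[0, 0, 0.001], 0], [[0, 0, 0], 0]]}}

```text
clock: 45.5
position: [543.5, 176.9, 56.9]
ee_rot: [-0.042, 0.999, 0.0, 0.0]
contact_force: [-2.2, -0.6, 5.9]
gripper_width: 41.5
```

Contact at TCP z ≈ 56.9. Releasing.

Request:
{"name": "drive_tool", "arguments": {"plan": [[[0, 0, 0], 0], [[0, 0, 0], 0], [[0, 0, 0], 0], [[0, 0, 0], 0]], "fingers": -0.35}}

```text
clock: 46.0
position: [543.4, 176.8, 55.6]
ee_rot: [-0.042, 0.999, -0.0, -0.0]
contact_force: [-0.6, -0.4, -0.6]
gripper_width: 57.7
```

Request:
{"name": "drive_tool", "arguments": {"plan": [[[0, 0, -0.015], 0], [[0, 0, -0.03], 0], [[0, 0, -0.03], 0], [[0.018, -0.045, 0], 0], [[0.018, -0.045, 0], 0], [[0.018, -0.045, 0], 0], [[0.018, -0.045, 0], 0], [[0, 0, 0], 0], [[0, 0, 0], 0]]}}

```text
clock: 47.12
position: [487.2, -8.5, 131.8]
ee_rot: [-0.041, 0.999, 0.0, 0.001]
contact_force: [0.3, 0.2, 0.1]
gripper_width: 57.5
```

Run:
```python
from cakes import *
d=shot("side");crop(d,270,230,350,300,9,"x_s.png"); t=shot("top");crop(t,230,195,362,305,6,"x_t.png")
for a,e,p in cakes(t,bias=(-4,.5)): print(a,np.round(e,1),np.round(p,1))
info()
```

```text
198.5 [465.7 296.7] [ 435.1 -315.2]
202.5 [411.8 277.8] [ 483.8 -182. ]
206.5 [268.6 256.7] [541.3 175.8]
199.0 [423.  243.5] [ 569.3 -212. ]
196.0 [459.6 241.3] [ 573.7 -304.1]
t 47.23 pos [487.3  -7.8 131.4] jawyaw 94.83 zax [ 0.001  0.    -1.   ] F [ 0.9  0.1 -0.2] w 57.8 j [ 0.32  0.29 -0.49  0.   -0.79 -1.8 ]
```

View pics/x_t.png

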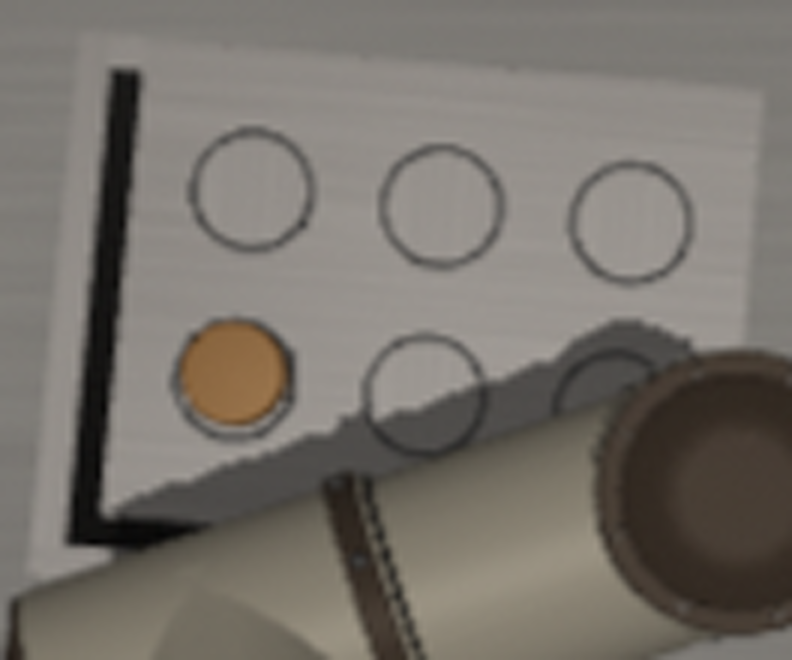

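View pics/x_s.png

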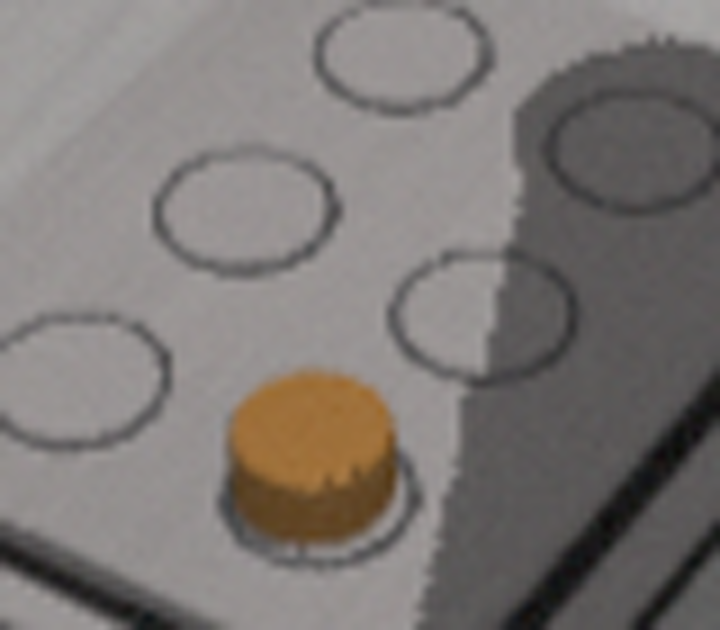

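Cake 1 lies flat on its ring, about 2.5 mm off centre. Next cake.

Run:
```python
from h import *
go((436,-315.5,90),(436,-315.5,40))
```

```text
t 47.23 pos [487.3  -7.8 131.4] jawyaw 94.83 zax [ 0.001  0.    -1.   ] F [ 0.9  0.1 -0.2] w 57.8 j [ 0.32  0.29 -0.49  0.   -0.79 -1.8 ]
(436, -315.5, 90) tool shift m [ 0.0771 -0.3023  0.0412] rows>= 5.034854074561638
(436, -315.5, 40) tool shift m [ 0.0001 -0.      0.05  ] rows>= 0.8000000000000002
```

Request:
{"name": "drive_tool", "arguments": {"plan": [[[0.011, -0.0432, 0], 0], [[0.011, -0.0432, 0], 0], [[0.011, -0.0432, 0], 0], [[0.011, -0.0432, 0], 0], [[0.011, -0.0432, 0.01], 0], [[0.011, -0.0432, 0.015], 0], [[0.011, -0.0432, 0.015], 0], [[0, 0, 0], 0], [[0, 0, 0], 0]]}}

```text
clock: 48.35
position: [435.6, -315.8, 90.7]
ee_rot: [-0.042, 0.999, 0.0, -0.0]
contact_force: [0.3, -0.5, 0.2]
gripper_width: 57.8
```

Run:
```python
from cakes import *
go((436,-315.5,40))
```

```text
t 48.35 pos [ 435.6 -315.8   90.7] jawyaw 94.81 zax [-0.  0. -1.] F [ 0.3 -0.5  0.2] w 57.8 j [-0.33  0.42 -0.41  0.   -0.74 -1.16]
(436, -315.5, 40) tool shift m [-0.0004  0.0003  0.0507] rows>= 0.8117822123051629
```

Request:
{"name": "drive_tool", "arguments": {"plan": [[[0, 0, 0.02], 0], [[0, 0, 0.018], 0], [[0, 0, 0.01], 0], [[0, 0, 0.003], 0], [[0, 0, 0], 0]]}}

```text
clock: 48.98
position: [435.5, -316.1, 40.2]
ee_rot: [-0.042, 0.999, -0.0, 0.0]
contact_force: [0.3, 0.2, -0.1]
gripper_width: 57.8
```

Request:
{"name": "drive_tool", "arguments": {"plan": [[[0, 0, 0], 0], [[0, 0, 0], 0], [[0, 0, 0], 0], [[0, 0, 0], 0], [[0, 0, 0], 0]], "fingers": 1}}

```text
clock: 49.6
position: [435.7, -316.5, 41.0]
ee_rot: [-0.042, 0.999, -0.0, 0.001]
contact_force: [-0.3, 0.8, 6.4]
gripper_width: 41.4
```

Request:
{"name": "drive_tool", "arguments": {"plan": [[[0, 0, -0.01], 0], [[0, 0, -0.03], 0], [[0, 0, -0.03], 0], [[0, 0, -0.02], 0], [[0, 0, 0], 0]]}}

```text
clock: 50.22
position: [435.8, -316.7, 131.7]
ee_rot: [-0.042, 0.999, -0.001, 0.002]
contact_force: [0.6, 0.1, -1.7]
gripper_width: 41.3
```

Run:
```python
from enh import *
d=enh("side",380,140,450,210,10,"y_s.png",10,200,2)
go((533,98.5,120))
```

```text
t 50.33 pos [ 434.4 -316.1  129.4] jawyaw 94.74 zax [-0.001  0.001 -1.   ] F [-0.6 -0.4 -1.1] w 41.5 j [-0.33  0.37 -0.38 -0.   -0.83 -1.16]
(533, 98.5, 120) tool shift m [-0.1325  0.405   0.0096] rows>= 6.81982420133179
```

View pics/y_s.png

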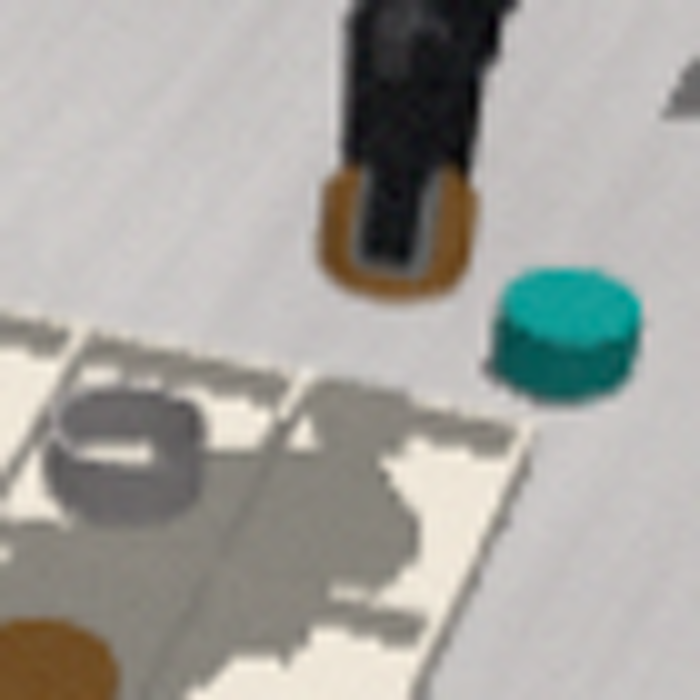

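The cake is centred in the grip. Placing it on near ring 2.

Request:
{"name": "drive_tool", "arguments": {"plan": [[[-0.0147, 0.045, 0], 0], [[-0.0147, 0.045, 0], 0], [[-0.0147, 0.045, 0], 0], [[-0.0147, 0.045, 0], 0], [[-0.0147, 0.045, 0], 0], [[-0.0147, 0.045, 0], 0], [[-0.0147, 0.045, 0], 0], [[-0.0147, 0.045, 0.01], 0], [[-0.0147, 0.045, 0.02], 0], [[0, 0, 0.02], 0], [[0, 0, 0], 0], [[0, 0, 0], 0]]}}

```text
clock: 51.82
position: [533.1, 97.8, 79.7]
ee_rot: [-0.041, 0.999, -0.0, -0.0]
contact_force: [-0.1, -0.3, -0.6]
gripper_width: 41.7
```

Run:
```python
from h import *
go((533,98.5,57.5))
```

```text
t 51.83 pos [533.1  97.8  79.7] jawyaw 94.75 zax [-0.001 -0.001 -1.   ] F [-0.1 -0.3 -0.6] w 41.7 j [ 0.48  0.44 -0.41  0.   -0.71 -1.97]
(533, 98.5, 57.5) tool shift m [-0.      0.0007  0.0222] rows>= 0.3552113200224215
```

Request:
{"name": "drive_tool", "arguments": {"plan": [[[0, 0.0007, 0.01], 0], [[0, 0, 0.008], 0], [[0, 0, 0.004], 0], [[0, 0, 0], 0], [[0, 0, 0], 0]]}}

```text
clock: 52.45
position: [533.2, 99.0, 57.9]
ee_rot: [-0.042, 0.999, 0.0, 0.0]
contact_force: [0.3, 0.4, -0.6]
gripper_width: 41.3
```

Request:
{"name": "drive_tool", "arguments": {"plan": [[[0, 0, 0.001], 0], [[0, 0, 0], 0]]}}

```text
clock: 52.7
position: [533.2, 99.1, 57.0]
ee_rot: [-0.042, 0.999, 0.0, 0.0]
contact_force: [0.4, -0.4, 0.5]
gripper_width: 41.5
```

Request:
{"name": "drive_tool", "arguments": {"plan": [[[0, 0, 0.0005], 0], [[0, 0, 0], 0], [[0, 0, 0], 0], [[0, 0, 0], 0]], "fingers": -0.35}}

```text
clock: 53.2
position: [533.1, 99.0, 56.3]
ee_rot: [-0.042, 0.999, -0.0, 0.0]
contact_force: [-0.0, -0.7, -0.5]
gripper_width: 57.6
```

Request:
{"name": "drive_tool", "arguments": {"plan": [[[0, 0, -0.015], 0], [[0, 0, -0.03], 0], [[0, 0, -0.03], 0], [[-0.0016, -0.044, 0], 0], [[-0.0016, -0.044, 0], 0], [[-0.0016, -0.044, 0], 0], [[-0.0016, -0.044, 0], 0], [[-0.0016, -0.044, 0], 0], [[-0.0016, -0.044, 0], 0], [[-0.0016, -0.044, 0.015], 0], [[0, 0, 0.02], 0], [[0, 0, 0], 0]]}}

```text
clock: 54.7
position: [568.8, -207.5, 95.6]
ee_rot: [-0.041, 0.999, 0.0, -0.001]
contact_force: [0.2, -0.0, -0.2]
gripper_width: 57.3
```

Run:
```python
from cakes import *
t=shot("top");s=shot("side");crop(s,270,215,370,300,8,"z_s.png")
for a,e,p in cakes(t,bias=(-3,.5)): print(a,np.round(e,1),np.round(p,1))
go((570.3,-212,40))
```

```text
201.5 [411.9 277.8] [ 484.8 -182.1]
194.5 [299.6 259.3] [534.6  98.1]
206.0 [268.5 256.7] [542.3 175.8]
t 54.8 pos [ 570.3 -206.9   97.4] jawyaw 94.81 zax [ 0.001 -0.    -1.   ] F [1.1 0.4 1.1] w 57.5 j [-0.08  0.51 -0.24  0.   -0.83 -1.41]
(570.3, -212, 40) tool shift m [ 0.0005 -0.005   0.0574] rows>= 0.9224143994235648
```

View pics/z_s.png

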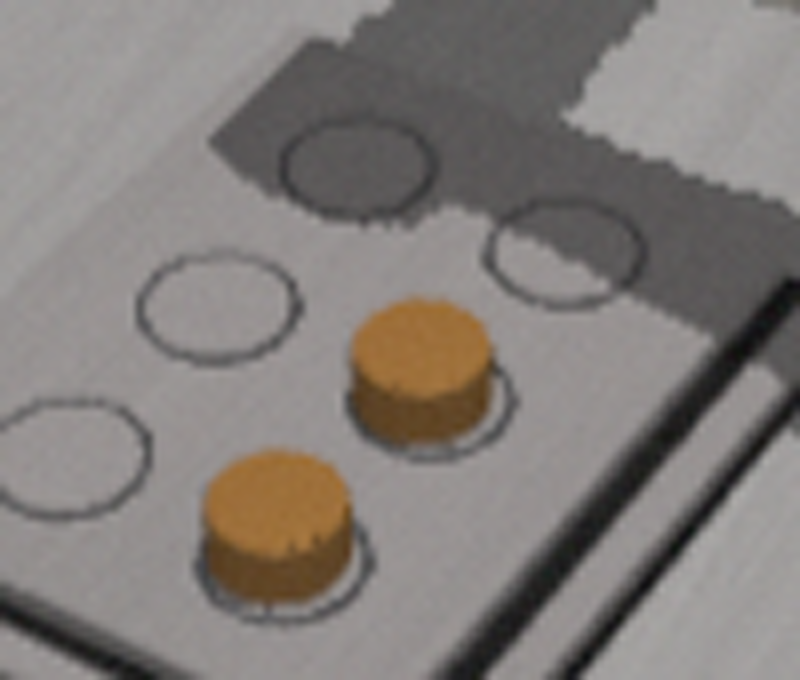

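Request:
{"name": "drive_tool", "arguments": {"plan": [[[0.0005, -0.005, 0.02], 0], [[0, 0, 0.02], 0], [[0, 0, 0.012], 0], [[0, 0, 0.005], 0], [[0, 0, 0], 0]]}}

```text
clock: 55.42
position: [570.2, -211.9, 39.7]
ee_rot: [-0.042, 0.999, -0.0, 0.0]
contact_force: [0.6, -0.5, 0.6]
gripper_width: 57.6
```

Request:
{"name": "drive_tool", "arguments": {"plan": [[[0, 0, 0], 0], [[0, 0, 0], 0], [[0, 0, 0], 0], [[0, 0, 0], 0], [[0, 0, 0], 0]], "fingers": 1}}

```text
clock: 56.05
position: [570.6, -212.1, 40.6]
ee_rot: [-0.042, 0.999, -0.0, 0.001]
contact_force: [-1.0, 1.3, 5.5]
gripper_width: 41.3
```

Request:
{"name": "drive_tool", "arguments": {"plan": [[[0, 0, -0.01], 0], [[0, 0, -0.03], 0], [[0, 0, -0.03], 0], [[0, 0, -0.02], 0], [[0, 0, 0], 0], [[0, 0, 0], 0]]}}

```text
clock: 56.8
position: [569.0, -211.9, 128.3]
ee_rot: [-0.041, 0.999, 0.0, -0.001]
contact_force: [-0.1, 0.2, -0.6]
gripper_width: 41.4
```

Run:
```python
from enh import *
d=enh("side",330,140,400,210,10,"a1_s.png",10,200,2)
go((522.5,19,130))
```

```text
t 56.9 pos [ 568.9 -211.9  127.9] jawyaw 94.75 zax [-0.003  0.001 -1.   ] F [-0.3 -0.2 -0.1] w 41.5 j [-0.09  0.47 -0.2  -0.   -0.9  -1.4 ]
(522.5, 19, 130) tool shift m [ 0.0271  0.234  -0.0019] rows>= 3.768614278810906
```

View pics/a1_s.png

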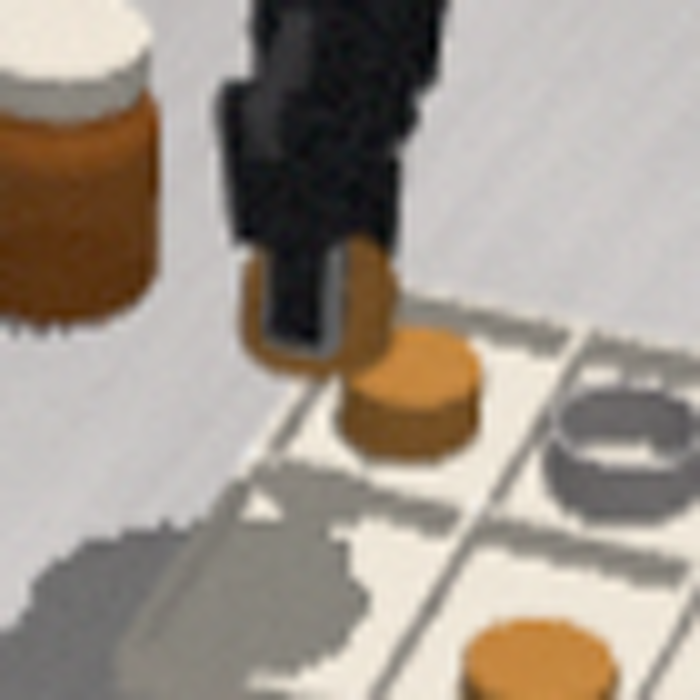

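Request:
{"name": "drive_tool", "arguments": {"plan": [[[0.004, 0.039, 0], 0], [[0.004, 0.039, 0], 0], [[0.004, 0.039, 0], 0], [[0.004, 0.039, 0], 0], [[0.004, 0.039, 0.01], 0], [[0.004, 0.039, 0.02], 0], [[0, 0, 0.02], 0], [[0, 0, 0], 0], [[0, 0, 0], 0]]}}

```text
clock: 58.02
position: [526.7, 18.9, 79.4]
ee_rot: [-0.042, 0.999, -0.0, 0.0]
contact_force: [0.1, 0.2, -0.7]
gripper_width: 41.6
```

Run:
```python
from h import *
go((525.5,19,57))
```

```text
t 58.02 pos [526.7  18.9  79.4] jawyaw 94.76 zax [ 0. -0. -1.] F [ 0.1  0.2 -0.7] w 41.6 j [ 0.34  0.42 -0.45  0.   -0.7  -1.83]
(525.5, 19, 57) tool shift m [0.0012 0.0002 0.0224] rows>= 0.3595179537912568
```

Request:
{"name": "drive_tool", "arguments": {"plan": [[[0.0012, 0, 0.01], 0], [[0, 0, 0.008], 0], [[0, 0, 0.004], 0], [[0, 0, 0], 0], [[0, 0, 0], 0]]}}

```text
clock: 58.65
position: [525.3, 19.0, 57.4]
ee_rot: [-0.042, 0.999, 0.0, 0.0]
contact_force: [-0.2, -0.9, -1.0]
gripper_width: 41.3
```

Request:
{"name": "drive_tool", "arguments": {"plan": [[[0, 0, 0.001], 0], [[0, 0, 0], 0]]}}

```text
clock: 58.9
position: [525.4, 19.1, 56.6]
ee_rot: [-0.042, 0.999, 0.0, 0.0]
contact_force: [-0.3, 0.3, 1.1]
gripper_width: 41.7
```

Request:
{"name": "drive_tool", "arguments": {"plan": [[[0, 0, 0.0005], 0], [[0, 0, 0], 0], [[0, 0, 0], 0], [[0, 0, 0], 0]], "fingers": -0.35}}

```text
clock: 59.4
position: [525.2, 19.0, 55.8]
ee_rot: [-0.042, 0.999, -0.0, 0.0]
contact_force: [-0.5, 0.6, 0.2]
gripper_width: 57.6
```

Request:
{"name": "drive_tool", "arguments": {"plan": [[[0, 0, -0.015], 0], [[0, 0, -0.03], 0], [[0, 0, -0.03], 0], [[0, -0.04, 0], 0], [[0, -0.04, 0], 0], [[0, -0.04, 0], 0], [[0, 0, 0], 0]]}}

```text
clock: 60.28
position: [535.3, -102.6, 131.8]
ee_rot: [-0.04, 0.999, -0.0, 0.001]
contact_force: [0.7, 0.7, 0.3]
gripper_width: 57.5
```

Run:
```python
from cakes import *
t=shot("top");s=shot("side");crop(s,270,205,370,300,8,"b1_s.png")
for a,e,p in cakes(t,bias=(-3,.5)): print(a,np.round(e,1),np.round(p,1))
go((571,-304,90))
```

```text
180.0 [412.1 278.5] [ 483.1 -182.7]
207.0 [268.5 256.7] [542.3 175.8]
196.0 [459.6 241.3] [ 574.7 -304.1]
t 60.38 pos [ 535.2 -100.8  131.5] jawyaw 94.71 zax [ 0.001  0.    -1.   ] F [-0.1  0.5  0. ] w 57.6 j [ 0.11  0.37 -0.36 -0.   -0.84 -1.6 ]
(571, -304, 90) tool shift m [-0.0189 -0.2055  0.0415] rows>= 3.368047641288588
```

View pics/b1_s.png

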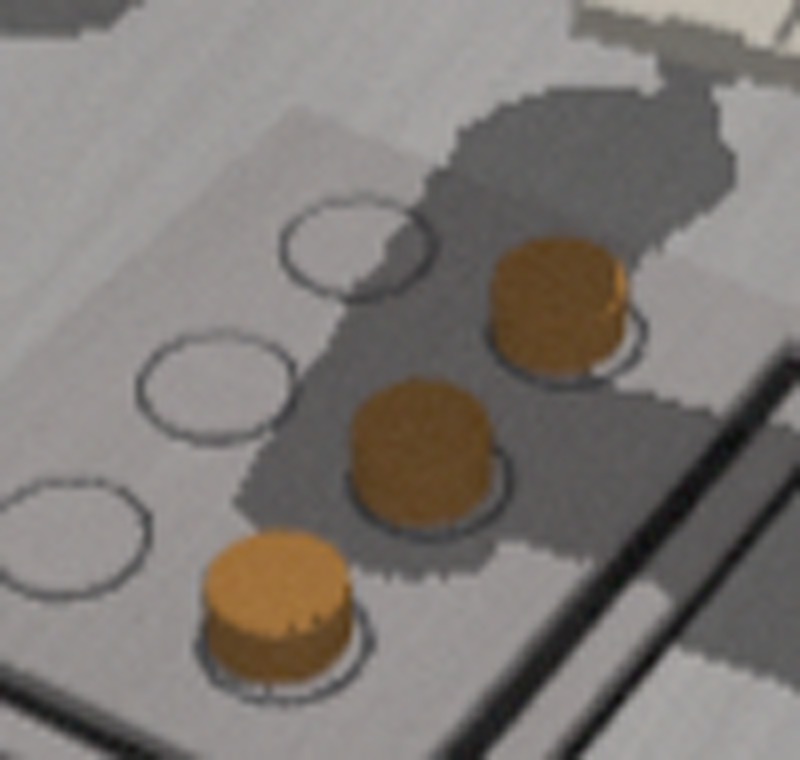

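Request:
{"name": "drive_tool", "arguments": {"plan": [[[-0.004, -0.041, 0], 0], [[-0.004, -0.041, 0], 0], [[-0.004, -0.041, 0.01], 0], [[-0.004, -0.041, 0.016], 0], [[-0.004, -0.0415, 0.016], 0], [[0, 0, 0], 0], [[0, 0, 0], 0]]}}

```text
clock: 61.25
position: [572.4, -302.6, 89.1]
ee_rot: [-0.042, 0.999, 0.0, -0.0]
contact_force: [0.4, 0.2, 0.8]
gripper_width: 57.6
```

Run:
```python
from h import *
go((572,-304.3,40))
```

```text
t 61.25 pos [ 572.4 -302.6   89.1] jawyaw 94.83 zax [-0.  0. -1.] F [0.4 0.2 0.8] w 57.6 j [-0.24  0.57 -0.13 -0.   -0.87 -1.25]
(572, -304.3, 40) tool shift m [ 0.0006 -0.0017  0.0491] rows>= 0.7853485895148788
```

Request:
{"name": "drive_tool", "arguments": {"plan": [[[0.0006, -0.0017, 0.018], 0], [[0, 0, 0.018], 0], [[0, 0, 0.009], 0], [[0, 0, 0.004], 0], [[0, 0, 0], 0]]}}

```text
clock: 61.88
position: [571.8, -305.4, 39.5]
ee_rot: [-0.042, 0.999, 0.0, -0.0]
contact_force: [0.3, 0.1, -0.7]
gripper_width: 57.9
```

Request:
{"name": "drive_tool", "arguments": {"plan": [[[0, 0, 0], 0], [[0, 0, 0], 0], [[0, 0, 0], 0], [[0, 0, 0], 0], [[0, 0, 0], 0]], "fingers": 1}}

```text
clock: 62.5
position: [572.4, -305.7, 40.8]
ee_rot: [-0.042, 0.999, -0.0, 0.001]
contact_force: [-0.4, 0.6, 5.3]
gripper_width: 41.5
```

Request:
{"name": "drive_tool", "arguments": {"plan": [[[0, 0, -0.01], 0], [[0, 0, -0.03], 0], [[0, 0, -0.03], 0], [[0, 0, -0.02], 0], [[0, 0, 0], 0], [[0, 0, 0], 0]]}}

```text
clock: 63.25
position: [570.9, -305.1, 128.6]
ee_rot: [-0.041, 0.999, 0.001, -0.001]
contact_force: [-0.9, -0.2, -1.6]
gripper_width: 41.2
```

Run:
```python
from enh import *
d=enh("side",330,130,400,200,10,"c1_s.png",10,200,2)
go((610.5,90.5,130))
```

```text
t 63.35 pos [ 570.9 -305.1  128.2] jawyaw 94.75 zax [-0.003  0.001 -1.   ] F [ 0.4  0.1 -0.9] w 41.1 j [-0.24  0.53 -0.09 -0.   -0.95 -1.25]
(610.5, 90.5, 130) tool shift m [-0.0723  0.391  -0.0015] rows>= 6.361463334494827
```

View pics/c1_s.png

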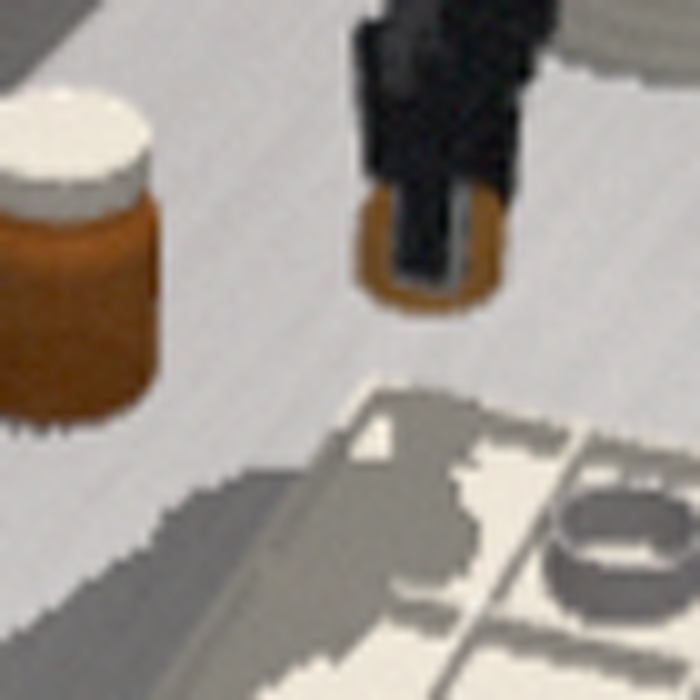

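Request:
{"name": "drive_tool", "arguments": {"plan": [[[-0.008, 0.0434, 0], 0], [[-0.008, 0.0434, 0], 0], [[-0.008, 0.0434, 0], 0], [[-0.008, 0.0434, 0], 0], [[-0.008, 0.0434, 0], 0], [[-0.008, 0.0434, 0], 0], [[-0.008, 0.0434, 0], 0], [[-0.008, 0.0434, 0.01], 0], [[-0.008, 0.0434, 0.02], 0], [[0, 0, 0.02], 0], [[0, 0, 0], 0], [[0, 0, 0], 0]]}}

```text
clock: 64.85
position: [611.3, 89.4, 80.0]
ee_rot: [-0.041, 0.999, -0.0, 0.0]
contact_force: [0.4, 0.3, -1.2]
gripper_width: 41.2
```

Run:
```python
from h import *
go((610.5,90.5,57))
```

```text
t 64.85 pos [611.3  89.4  80. ] jawyaw 94.75 zax [ 0. -0. -1.] F [ 0.4  0.3 -1.2] w 41.2 j [ 0.41  0.54 -0.22  0.   -0.81 -1.9 ]
(610.5, 90.5, 57) tool shift m [0.0007 0.0012 0.023 ] rows>= 0.367862633639461
```

Request:
{"name": "drive_tool", "arguments": {"plan": [[[0.0007, 0.0008, 0.01], 0], [[0, 0, 0.009], 0], [[0, 0, 0.004], 0], [[0, 0, 0], 0], [[0, 0, 0], 0]]}}

```text
clock: 65.47
position: [610.3, 90.5, 56.8]
ee_rot: [-0.042, 0.999, -0.0, 0.0]
contact_force: [-0.3, -0.6, -0.6]
gripper_width: 41.2
```

Request:
{"name": "drive_tool", "arguments": {"plan": [[[0, 0, 0.0005], 0], [[0, 0, 0], 0]]}}

```text
clock: 65.72
position: [610.3, 90.5, 56.8]
ee_rot: [-0.042, 0.999, -0.0, 0.0]
contact_force: [-1.3, -1.4, 4.8]
gripper_width: 41.4
```

Request:
{"name": "drive_tool", "arguments": {"plan": [[[0, 0, 0], 0], [[0, 0, 0], 0], [[0, 0, 0], 0], [[0, 0, 0], 0]], "fingers": -0.35}}

```text
clock: 66.22
position: [610.2, 90.6, 56.1]
ee_rot: [-0.042, 0.999, -0.0, -0.0]
contact_force: [-0.7, -0.3, 0.4]
gripper_width: 57.9
```

Request:
{"name": "drive_tool", "arguments": {"plan": [[[0, 0, -0.015], 0], [[0, 0, -0.03], 0], [[0, 0, -0.03], 0], [[0.012, -0.045, 0], 0], [[0.012, -0.045, 0], 0], [[0.012, -0.045, 0], 0], [[0.012, -0.045, 0], 0], [[0, 0, 0], 0], [[0, 0, 0], 0]]}}

```text
clock: 67.35
position: [577.8, -92.7, 132.2]
ee_rot: [-0.041, 0.999, 0.0, 0.001]
contact_force: [-0.0, 1.5, -0.0]
gripper_width: 57.7
```

Run:
```python
from cakes import *
t=shot("top");s=shot("side");crop(s,270,205,370,300,8,"d1_s.png");crop(s,340,150,450,230,7,"d2_s.png")
for a,e,p in cakes(t,bias=(-3,.5)): print(a,np.round(e,1),np.round(p,1))
go((484,-182.5,90))
```

```text
201.5 [411.9 277.8] [ 484.8 -182.1]
203.5 [268.5 256.7] [542.2 176. ]
t 67.45 pos [577.9 -91.9 131.8] jawyaw 94.84 zax [ 0.001  0.    -1.   ] F [-0.   0.1 -0.4] w 57.7 j [ 0.12  0.43 -0.26  0.   -0.88 -1.61]
(484, -182.5, 90) tool shift m [ 0.1012 -0.0824  0.0417] rows>= 2.1923059408047214
```

View pics/d1_s.png

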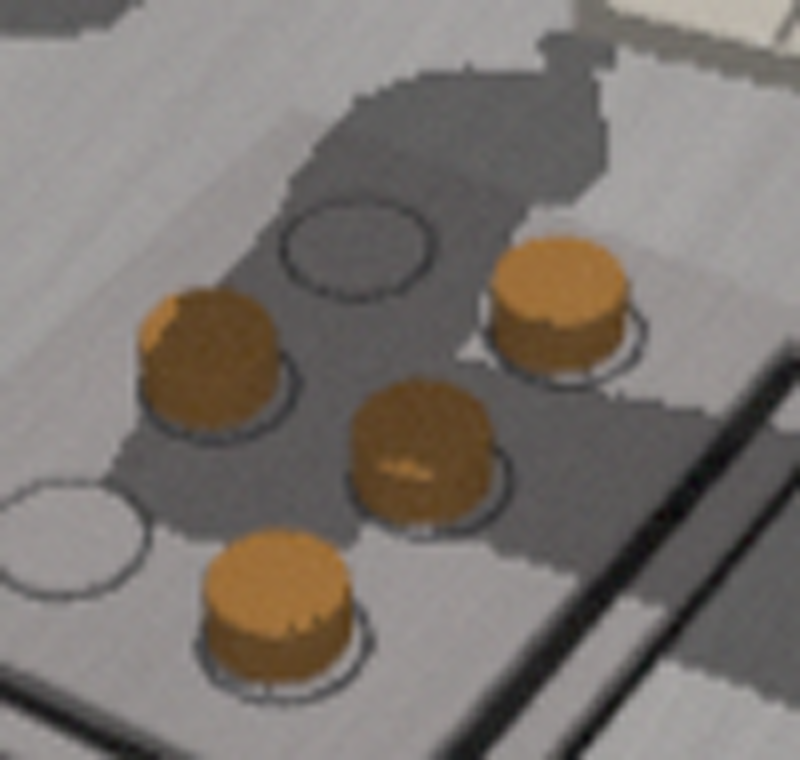

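View pics/d2_s.png

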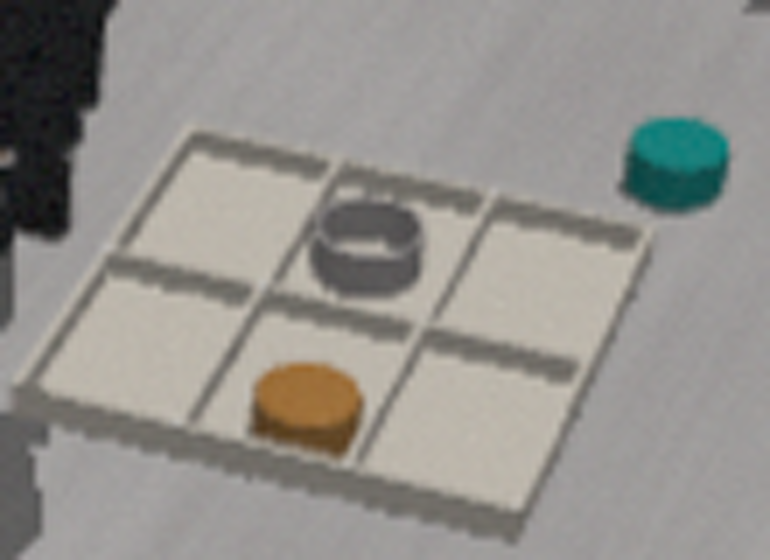

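Request:
{"name": "drive_tool", "arguments": {"plan": [[[0.0253, -0.0206, 0], 0], [[0.0253, -0.0206, 0.01], 0], [[0.0253, -0.0206, 0.015], 0], [[0.0253, -0.0206, 0.015], 0], [[0, 0, 0], 0], [[0, 0, 0], 0], [[0, 0, 0], 0]]}}

```text
clock: 68.32
position: [484.8, -182.5, 91.9]
ee_rot: [-0.042, 0.999, -0.0, 0.001]
contact_force: [0.2, -0.2, 0.1]
gripper_width: 57.7
```

Run:
```python
from h import *
go((483.5,-182.3,47))
```

```text
t 68.33 pos [ 484.8 -182.5   91.9] jawyaw 94.87 zax [ 0.002 -0.    -1.   ] F [ 0.2 -0.2  0.1] w 57.7 j [-0.05  0.39 -0.46  0.   -0.71 -1.44]
(483.5, -182.3, 47) tool shift m [0.0014 0.0004 0.0449] rows>= 0.7186031850719364
```

Request:
{"name": "drive_tool", "arguments": {"plan": [[[0.0012, 0, 0.018], 0], [[0, 0, 0.016], 0], [[0, 0, 0.008], 0], [[0, 0, 0.003], 0], [[0, 0, 0], 0]]}}

```text
clock: 68.95
position: [482.6, -183.3, 46.6]
ee_rot: [-0.042, 0.999, -0.0, 0.0]
contact_force: [-0.9, -0.1, 1.1]
gripper_width: 57.8
```

Request:
{"name": "drive_tool", "arguments": {"plan": [[[0, 0, 0], 0], [[0, 0, 0], 0], [[0, 0, 0], 0], [[0, 0, 0], 0], [[0, 0, 0], 0]], "fingers": 1}}

```text
clock: 69.58
position: [482.7, -183.5, 47.5]
ee_rot: [-0.042, 0.999, -0.0, 0.001]
contact_force: [-2.2, 1.1, 5.3]
gripper_width: 40.1
```

Run:
```python
from enh import *
info()
d=enh("side",355,155,425,225,10,"e1_s.png",10,200,2)
```

```text
t 69.58 pos [ 482.7 -183.5   47.5] jawyaw 94.79 zax [ 0.002 -0.    -1.   ] F [-2.2  1.1  5.3] w 40.1 j [-0.05  0.46 -0.51  0.   -0.6  -1.44]
```

View pics/e1_s.png

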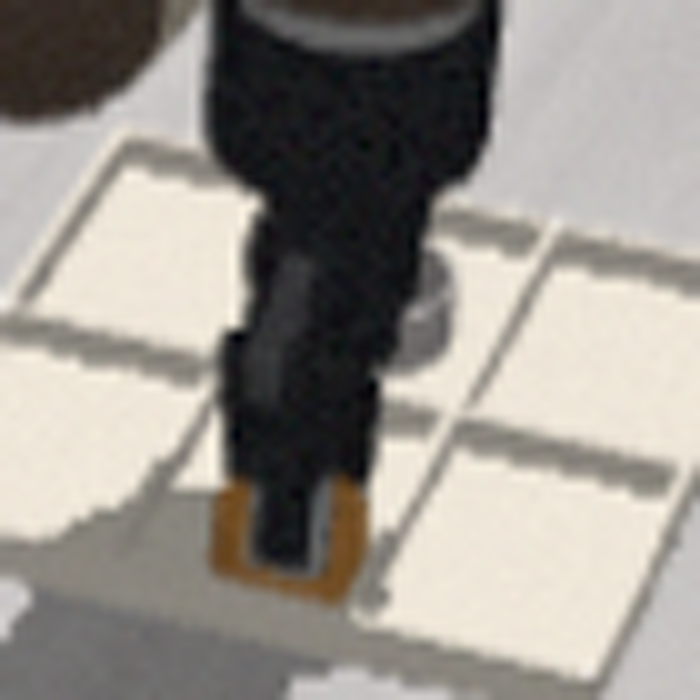

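Request:
{"name": "drive_tool", "arguments": {"plan": [[[0, 0, -0.008], 0], [[0, 0, -0.025], 0], [[0, 0, -0.03], 0], [[0, 0, -0.02], 0], [[0, 0, 0], 0], [[0, 0, 0], 0]]}}

```text
clock: 70.42
position: [481.5, -183.3, 128.6]
ee_rot: [-0.041, 0.999, 0.0, -0.001]
contact_force: [-0.3, 0.3, -0.7]
gripper_width: 39.9
```

Run:
```python
from enh import *
d=enh("side",355,135,425,205,10,"f1_s.png",10,200,2)
go((602.5,10.7,130))
```

```text
t 70.53 pos [ 481.4 -183.4  128.2] jawyaw 94.75 zax [-0.002  0.    -1.   ] F [-0.8 -0.4 -1. ] w 39.9 j [-0.05  0.34 -0.43 -0.   -0.81 -1.44]
(602.5, 10.7, 130) tool shift m [-0.1368  0.1834 -0.002 ] rows>= 3.659990441277454
```

View pics/f1_s.png

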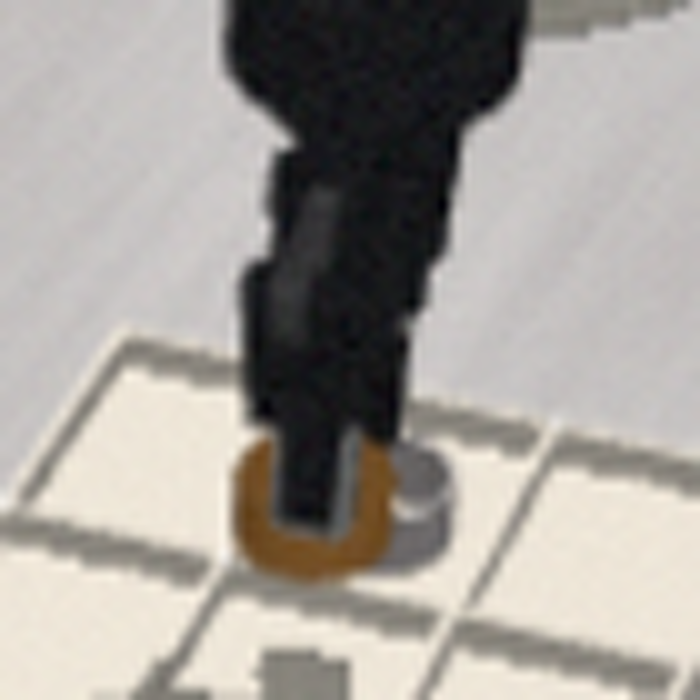

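Held securely. Carrying it to the far-right ring.

Request:
{"name": "drive_tool", "arguments": {"plan": [[[-0.0228, 0.0306, 0], 0], [[-0.0228, 0.0306, 0], 0], [[-0.0228, 0.0306, 0], 0], [[-0.0228, 0.0306, 0], 0], [[-0.0228, 0.0306, 0.005], 0], [[-0.0228, 0.0306, 0.015], 0], [[0, 0, 0.025], 0], [[0, 0, 0], 0], [[0, 0, 0], 0]]}}

```text
clock: 71.65
position: [603.3, 10.6, 84.4]
ee_rot: [-0.042, 0.999, -0.0, -0.0]
contact_force: [0.4, -0.1, -0.0]
gripper_width: 40.2
```

Run:
```python
from enh import *
go((602.5,10.7,63))
d=enh("side",280,205,350,275,10,"g1_s.png",10,200,2)
```

```text
t 71.65 pos [603.3  10.6  84.4] jawyaw 94.76 zax [-0.    -0.001 -1.   ] F [ 0.4 -0.1 -0. ] w 40.2 j [ 0.29  0.52 -0.25  0.   -0.8  -1.77]
(602.5, 10.7, 63) tool shift m [0.0008 0.0002 0.0214] rows>= 0.3421199529008571
```

View pics/g1_s.png

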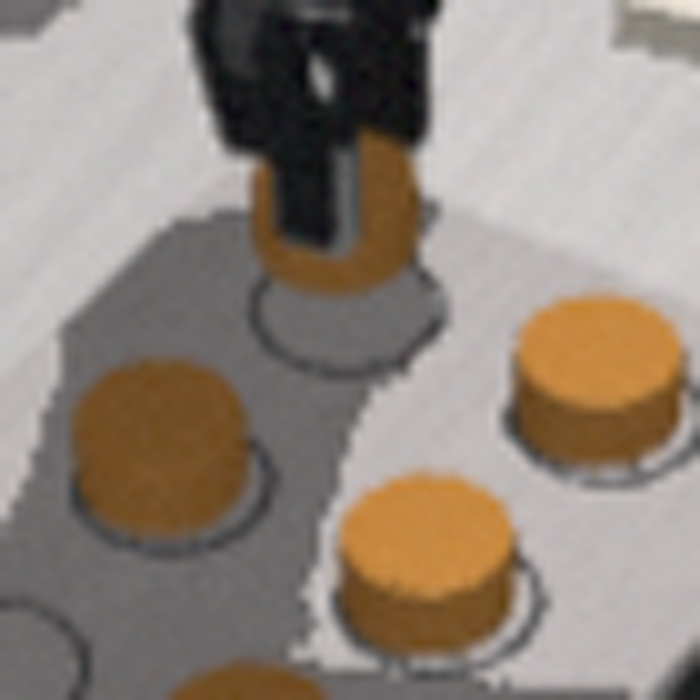

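Request:
{"name": "drive_tool", "arguments": {"plan": [[[0.0025, 0, 0.009], 0], [[0, 0, 0.008], 0], [[0, 0, 0.003], 0], [[0, 0, 0], 0], [[0, 0, 0], 0]]}}

```text
clock: 72.38
position: [600.9, 10.7, 64.4]
ee_rot: [-0.042, 0.999, 0.0, 0.0]
contact_force: [0.1, 0.2, -0.5]
gripper_width: 39.8
```

Request:
{"name": "drive_tool", "arguments": {"plan": [[[0, 0, 0.001], 0], [[0, 0, 0], 0]]}}

```text
clock: 72.62
position: [601.0, 10.8, 63.6]
ee_rot: [-0.042, 0.999, 0.0, 0.0]
contact_force: [-0.6, 0.2, 0.7]
gripper_width: 40.1
```

Request:
{"name": "drive_tool", "arguments": {"plan": [[[0, 0, 0.0005], 0], [[0, 0, 0], 0]]}}

```text
clock: 72.88
position: [601.0, 10.8, 63.6]
ee_rot: [-0.042, 0.999, 0.0, 0.0]
contact_force: [-2.2, -0.2, 5.9]
gripper_width: 39.5
```

Contact. Releasing, then retreating to the side for a final look.

Request:
{"name": "drive_tool", "arguments": {"plan": [[[0, 0, 0], 0], [[0, 0, 0], 0], [[0, 0, 0], 0], [[0, 0, 0], 0]], "fingers": -0.35}}

```text
clock: 73.38
position: [600.7, 10.7, 62.6]
ee_rot: [-0.042, 0.999, -0.0, -0.0]
contact_force: [-0.7, -0.5, -0.5]
gripper_width: 57.3
```

Request:
{"name": "drive_tool", "arguments": {"plan": [[[0, 0, -0.015], 0], [[0, 0, -0.03], 0], [[0, 0, -0.04], 0], [[0.025, -0.05, -0.02], 0], [[0.025, -0.05, -0.02], 0], [[0.025, -0.05, -0.02], 0], [[0.025, -0.05, 0], 0], [[0.025, -0.05, 0], 0], [[0.01, -0.05, 0], 0], [[0, -0.05, 0], 0], [[0, -0.04, 0], 0], [[0, 0, 0], 0]]}}

```text
clock: 74.88
position: [498.3, -391.7, 208.3]
ee_rot: [-0.04, 0.999, -0.0, 0.0]
contact_force: [0.2, -0.3, 0.3]
gripper_width: 57.6
```

Run:
```python
from cakes import *
info()
t=shot("top","end");s=shot("side","end")
th,o=-0.0989,np.array([562.14,107.41]);R=np.array([[np.cos(th),-np.sin(th)],[np.sin(th),np.cos(th)]])
th2,o2=-0.1014,np.array([559.47,109.21]);R2=np.array([[np.cos(th2),-np.sin(th2)],[np.sin(th2),np.cos(th2)]])
for a,e,p in cakes(t): q=onz(t,e,42)[:2]; print("T",round(a),np.round(R.T@(q-o),1))
for a,e,p in cakes(s,"S"): q=onz(s,e,32)[:2]; print("S",round(a),np.round(R2.T@(q-o2),1))
```

```text
t 74.88 pos [ 498.3 -391.7  208.3] jawyaw 94.56 zax [ 0.001 -0.001 -1.   ] F [ 0.2 -0.3  0.3] w 57.6 j [-0.41  0.43 -0.04  0.   -1.1  -1.08]
T 202 [-24.  -92.9]
T 194 [-24.  -12.7]
T 206 [-24.1  64.6]
T 206 [ 54.  -93.5]
T 192 [ 55.6 -13.5]
S 250 [-23.7  64.7]
S 226 [-23.6 -12.8]
S 210 [ 57.1 -13.8]
S 204 [-23.5 -93.4]
S 185 [ 54.7 -94.2]
S 329 [ 191.6 -423.8]
```

View pics/top_end.png

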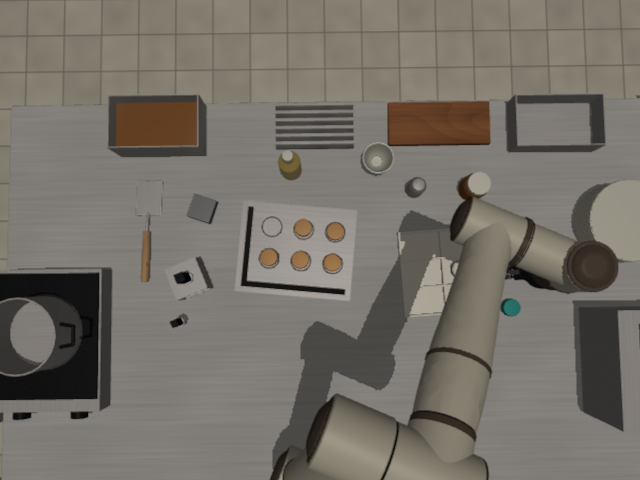

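View pics/side_end.png

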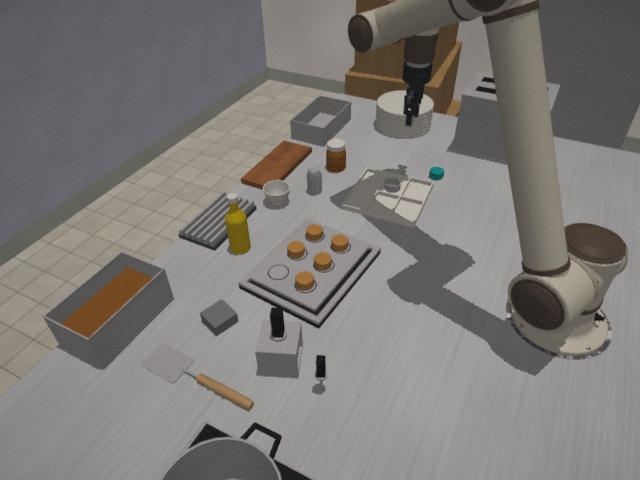

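All five cakes lie flat and within about 3 mm of their ring centres in both views. The scraper is upright in the stand at (277,322) in the side view. The egg ring and bystanders are where they were. Handing in.

```bash
python3 -c "
from bench import arm
print(arm.job_done())"
```

```text
the job is handed in; nothing more can be done
None
```

The job is finished and handed in at about 75 s of the 210 s allowed; no verdict was reported.

- **Groove:** I drew the scraper's tip along the whole groove, from the far end round the corner to the right-hand end, at about 2 cm/s. The tip was about 2 mm above the floor. No contact force showed, and every side-view check put it within about 1–2 mm of the centre line.
- **Scraper:** It is back in the stand, hanging upright in the last images.
- **Cakes:** All five were present and now lie flat on rings of their own. Three fill the near row, and two are in the far row on the middle and right rings. The last images from both cameras put each centre within about 3 mm of its ring, against a limit of 9 mm. One cake was knocked aside inside the tray during the run, and I found it and placed it with the rest.
- **Everything else:** The egg ring and bystanders looked unmoved in the last pictures, by eye only. The arm was clear of everything at hand-in.

The two cameras disagreed by 2–3 mm on absolute position, within their stated calibration. I worked relative to each view and corrected a little from the grasps.

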